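# Clear the bending roller and load the next bar

### The job

Get the bar bender ready for its next piece: slide the bending roller by its red ball knob along the curved slot back to the loading gap, lift it out there and stand it upright in the wooden tray. Then take the brass bar from its rest and feed it lengthwise through the guide tube, past the former, until its end is up against the bar stop, and let go. Do not knock over or push aside the other things on the bench.

Things in the scene. Friction and masses are not known exactly. Their poses are not given: they have to be found in the camera images.
- bender: Bar bender, fixed, D-shaped green casting 24 mm high, brass former in its middle (radius 38, top 46 mm above bench, bolt to 57). Origin on the former's axis at bench level, z up, bar is fed along +y. Casting reaches radius 100 mm on the +y side, y = -66 on the other, x -100 to 100. A curved T-slot runs round the former, loading gap on the -x side; guide tube and stop lie on the line x = -43.
- gap (a point): Middle of the loading gap in the slot, at the lips' top (24 mm above bench), 64 mm from the bender's origin on its -x side; axes as the bender's. The lips are missing here (22 degrees of arc each way, radius 41 to 88 mm): the only place where the roller's foot can come up, straight, with about 5 mm of play each way.
- slot_mid (a point): Centre of the slot half-way, on the bender's +y side, at the lips' top. The slot is an arc of radius 64 mm about the bender's origin, from the gap (180 degrees from the bender's +x) through this point (90) to its closed end (15 degrees). 18 mm wide between steel lips; lips' top 24 mm, underside 15.5 mm, slot floor 6 mm above bench. The fed bar crosses the slot at 132 degrees and would block it.
- tube_mouth (a point): Centre of the flared mouth of the guide tube, 37 mm above bench; axes as the bender's: the bar goes in along +y. At bender x = -43, y = -72 mm; the tube is 46 mm long, bore 14 mm; mouth 20 mm narrowing to the bore in 10 mm; outside diameter 22 (28 at the mouth). Open bench before the mouth.
- stop_face (a point): Point of the bar stop's face on the guide tube's axis (bender x = -43, y = 78 mm), 37 mm above bench; axes as the bender's. Steel block 26 mm wide, top 58 mm; a small shelf just before it, top 28 mm above bench, carries the bar's end. The bar's end must come up against this face.
- roller_ball (a point): Bending roller, loose, 104 mm tall, 0.26 kg: centre of its red ball knob (40 mm), 84 mm above the foot's underside. z up the stem; it is round about z. Foot disc 36 mm diameter, 7 thick, captive under the slot's lips; neck 14; brass roller 28, 20 to 38 mm up; stem 12. Starts at 30 to 125 degrees of the slot, 2 mm side play, oiled, slides easily, tilts 4 degrees at most; stands by itself.
- bar_mid (a point): Brass bar, loose, round, 10 mm diameter, 200 mm long, about 0.13 kg: its middle, on its axis; x along the bar; both ends alike. Lies on its rest with its axis 35 mm above bench. Fed home, 50 mm of it stand out before the tube's mouth.
- rest: Low wooden bar rest, fixed: base 120 (x) x 50 x 12 mm, two V supports 16 mm wide, 40 mm either side of its middle, 44 mm high. The bar lies along its x axis and overhangs the base by about 40 mm at each end. Origin: centre of the underside.
- tray: Open wooden tray, fixed, 130 (x) x 170 (y) x 28 mm high, walls and floor 6 mm. Origin: centre of the underside. A spare roller lies in one half of it.
- spare_roller: Spare grooved steel roller, diameter 38 mm, 18 mm high, flat in the tray, to be left alone. Origin: centre of the underside.
- bowl: Blue enamelled brass bowl, diameter 130 mm, 80 mm high. Origin: centre of the underside. Leave alone.
- dapping_block: Steel doming block, a 60 mm cube. Origin: centre of the underside. Leave alone.
- flux_bottle: Amber bottle, diameter 54 mm, 110 mm high. Origin: centre of the underside. Leave alone.
- enamel_jar: Green glass jar, diameter 60 mm, 65 mm high. Origin: centre of the underside. Leave alone.
- hammer: Hammer lying down, 200 mm long along its x axis. Leave alone.
- cuff: Enamelled brass cuff bangle lying flat, diameter 68 mm, 16 mm high. Origin: centre of the underside. Leave alone.
Not all that is in view belongs to the job. Of the things shaped like the part that bears bar_mid, the brass one is meant.

How it is judged:
On the way:
1. the bending roller has come along the slot to the loading gap (horizontal distance between roller_ball and gap below 0.015 m), for 0.1 s.
At the end, for the whole second after the job is handed in: The roller stands upright (within 7 degrees) on the tray's floor, inside its walls, at rest; the bar lies in the guide tube along the feed line with its end within 4 mm of the bar stop, at rest; both released (x of roller_ball in the frame of tray between -0.05 and 0.05 m and y of roller_ball in the frame of tray between -0.07 and 0.07 m and z of roller_ball in the frame of tray below 0.096 m and angle between roller_ball's own z axis and vertical below 0.12 rad and y of bar_mid in the frame of bender between -0.026 and -0.017 m and x of bar_mid in the frame of bender between -0.049 and -0.037 m and z of bar_mid in the frame of bender between 0.027 and 0.043 m and angle between the x axis of bar_mid and the y axis of bender, either way round below 0.1 rad); the robot touches nothing.
It fails at once if any bystander (spare roller, bowl, dapping block, flux bottle, enamel jar, hammer, cuff) is pushed more than 25 mm from its place (distance of any of spare_roller, bowl, dapping_block, flux_bottle, enamel_jar, hammer, cuff from where it was at the start of the episode above 0.025 m).
It fails at once if the bowl, the flux bottle or the enamel jar is knocked over (angle between any of bowl, flux_bottle, enamel_jar's own z axis and vertical above 0.4 rad).
It also fails if it takes over 72 s, if anything falls off the work surface, if the arm or the gripper's body presses on something with over 40 N, if the wrist force passes 120 N, or if a joint passes its speed limit or range.

### The arm

A 7-joint arm with a two-finger parallel gripper is mounted at the origin on the work surface. World frame = base frame: x ahead of the robot, y to its left, z up, the work surface at z = 0. Lengths are in m, angles in rad, forces in N, time in s.
With the tool pointing down it reaches from about 0.425 to 0.95 m from the base axis. Payload 4.7 kg.
Tool frame: the origin (TCP) lies midway between the tips of the shut fingers; the grasp point (between the pads) lies 19 mm behind it; z points along the fingers, y is the line along which they close (so a half turn about z gives the same grasp; the last joint's range is limited). The gripper opens to 85 mm and grips with 20 to 120 N. Pads are 22 mm wide; open, the fingers measure 114 mm over their backs; the gripper's body (76 mm by 85 mm) begins 54 mm behind the grasp point. The pads swing forward as they close: fully open they stand 13 mm farther back than shut.
Start: joints at [1.148, 0.469, -0.049, 1.532, 0.024, 1.141, -0.082], TCP at [0.259, -0.623, 0.206] pointing down, gripper open.
Joint ranges: [-2.59, 2.59], [-0.33, 1.99], [-1.39, 1.29], [0.1, 2.45], [-1.04, 4.18], [0.21, 1.99], [-2.66, 2.66]. Speed limits (rad/s): [2.57, 2.57, 3.14, 3.14, 3.14, 3.14, 3.14].

### API

Orientations are given as a unit quaternion [x, y, z, w].
In Python, from plant import robot gives the robot as it stands.
- The arm moves only by the tool move_arm, never from a script. Its argument "rows" is text: rows parted by semicolons, each of 7 numbers parted by spaces: the turn, a rotation vector about the tool's x, y, z in rad, then the shift along the tool's x, y, z in mm, then the closure in counts, from 0 (fully open) to 255 (shut). A call has exactly 10 rows; each row is the pose to reach, as a shift and turn from the pose commanded when the call began, along the tool's axes at that moment; what a row does not reach only later rows make up. A row lasts 1/10 s, in which the tool goes at most 50 mm and 8.59 degrees, less where a joint would pass 70% of its speed; a pose out of reach is approached as far as the arm can. A call with a gripper value outside its range is refused whole. The fingers move at their own pace and stop on an object; "grip_force" is the grip in N (left out, the last holds). Time passes only in rows, so rows that repeat a pose let the fingers close, or fill a call up. It gives the time, the measured TCP pose, the force, the opening and the grip force at its end, in the units of the state.
- robot.get_obs(): the state, without advancing time (a new reading comes with each control period).
- robot.capture(name): name is "scene" or "top" or "wrist"; returns a dict with "pixels" (400x640x3 uint8, blue, green, red), "mtx" (3x3 intrinsics, pixels), "D" ([k1, k2, p1, p2, k3] as OpenCV has them; the pictures are not rectified), "R" (3x3) and "t" (3): a world point X has camera coordinates R X + t. Camera axes: x right, y down, z forward; pixel columns grow to the right and rows downward; lengths in m; the calibration is good to about 2 mm. A picture is of the moment at which its call begins. There is no depth.
- robot.sign_off(): hands the job in; it is judged then, once.
The state is a dict: "clock": time; "q": joint angles; "qd": joint speeds; "effort": joint torques, N m; "eef_pos": TCP position; "ee_rot": TCP orientation; "ft_force": force on the tool from outside, world axes, zero at the start; "wrist_torque": the same for the moment, N m; "grip_width": opening from 0.0 (shut) to 1.0 (fully open); "finger_force": force on a finger pad.
Only numpy, scipy, OpenCV 4.12 (cv2) and the standard library are available. Lean on these libraries where they do the work, as an engineer would, in place of code of your own. Each camera call takes 0.05 s, during which the arm holds its last target. There are 200 camera calls.

## Working session

There is one attempt and no reset: what is moved stays moved. The work goes in short steps, Python scripts to look and compute and a tool call to move; the robot and the scene stay as the last step left them, time stands still between calls to the robot, and variables do not carry over. Pictures are saved under pics/ and viewed, at most 10 in all, crops included, and the job is handed in when it is done.

Besides the shell and the picture viewer there is one more tool, called after "Emit:" by a JSON object that holds its "name" and its "arguments". move_arm: Moves the arm, as the interface text tells. Its arguments: {"type":"object","properties":{"rows":{"type":"string"},"grip_force":{"type":"number"}},"required":["rows"]}

```bash
ls; mkdir -p pics; python3 - <<'E'
from plant import robot
import cv2,pickle
c={}
for n in("scene","top"):
    c[n]=robot.capture(n); cv2.imwrite(f"pics/{n}0.png",c[n]["pixels"])
    print(n,c[n]["mtx"].round(1).tolist(),c[n]["D"],(-c[n]["R"].T@c[n]["t"]).round(3),c[n]["R"].round(2).tolist())
pickle.dump(c,open("c0.pkl","wb"))
o=robot.get_obs();print(o)
E
```

```text
pics
scene [[438.1, 0.0, 317.6], [0.0, 438.1, 195.0], [0.0, 0.0, 1.0]] [-0.0218394  0.         0.         0.         0.       ] [1.242 0.408 0.77 ] [[-0.46, 0.89, 0.0], [0.57, 0.29, -0.77], [-0.68, -0.35, -0.64]]
top [[368.5, 0.0, 310.7], [0.0, 368.5, 198.8], [0.0, 0.0, 1.0]] [-0.03472588  0.          0.          0.          0.        ] [0.369 0.022 0.961] [[-0.03, -1.0, 0.01], [-0.99, 0.02, -0.17], [0.17, -0.01, -0.99]]
{'clock': 0.1, 'q': array([ 1.14807512,  0.46938313, -0.0485875 ,  1.53359464,  0.02408735,
        1.14099796, -0.0823056 ]), 'qd': array([-0.00412907, -0.00257519,  0.00039275, -0.00309036, -0.00082207,
        0.00108087,  0.00142763]), 'effort': array([ 3.16845817e-04, -5.11514032e+01, -4.72044270e-02, -2.38388979e+01,
        1.07811540e-02,  4.41475058e-03, -8.71006051e-06]), 'eef_pos': array([ 0.25879821, -0.6227881 ,  0.20494277]), 'ee_rot': array([ 9.80674105e-01,  1.95646344e-01, -2.02833349e-04, -8.75865204e-04]), 'ft_force': array([ 1.00092885,  0.36162892, -0.25504722]), 'wrist_torque': array([0.05705432, 0.01043497, 0.04647963]), 'finger_force': 0.0, 'grip_width': 1.001161173801233}
```

View pics/scene0.png

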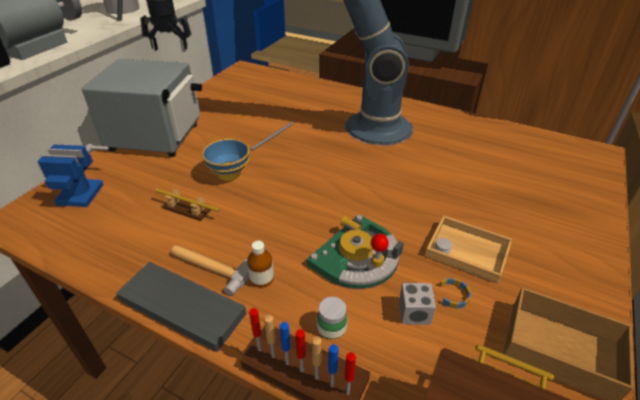

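View pics/top0.png

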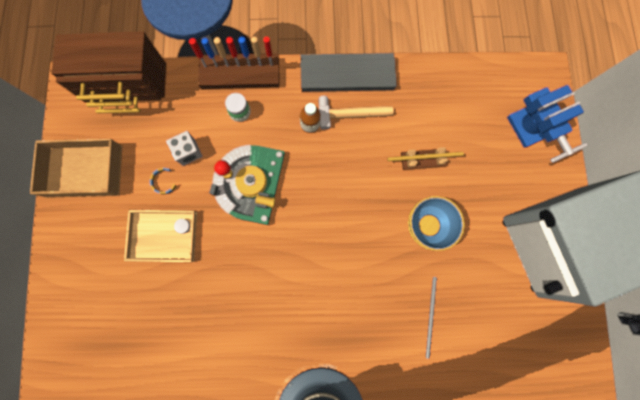

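The brass bar on its rest is at top (427,156) and scene (187,203). Lookalikes are the steel rod at top (431,318) and the brass drawer handles at top (105,97). The red ball is at top (221,168); the red tool handles at top (232,47) look similar but stand in a rack. The former is at top (250,180), the guide tube at (265,203), the stop at about (218,190), and the tray with the spare roller at (160,236).

```bash
cat > h.py <<'E'
import numpy as np,cv2,pickle
from scipy.spatial.transform import Rotation as Ro
def ray(c,p):
    u=cv2.undistortPoints(np.array(p,float).reshape(-1,1,2),c["mtx"],c["D"]).reshape(-1,2)
    d=np.c_[u,np.ones(len(u))]@c["R"]; return -c["R"].T@c["t"],d
def on(c,p,z):
    o,d=ray(c,p); return o+d*((z-o[2])/d[:,2])[:,None]
def proj(c,X):
    return cv2.projectPoints(np.array(X,float).reshape(-1,1,3),cv2.Rodrigues(c["R"])[0],c["t"],c["mtx"],c["D"])[0].reshape(-1,2)
def tri(c1,p1,c2,p2):
    o1,d1=ray(c1,[p1]);o2,d2=ray(c2,[p2]);A=np.c_[d1[0],-d2[0]]
    s=np.linalg.lstsq(A,o2-o1,rcond=None)[0];a=o1+s[0]*d1[0];b=o2+s[1]*d2[0]
    return (a+b)/2,np.linalg.norm(a-b)
def blobs(c,lo,hi,amin=30,roi=None):
    m=cv2.inRange(cv2.cvtColor(c["pixels"],cv2.COLOR_BGR2HSV),np.array(lo),np.array(hi))
    if roi: k=np.zeros_like(m);k[roi[1]:roi[3],roi[0]:roi[2]]=1;m*=k
    return [x for x in cv2.findContours(m,0,2)[0] if cv2.contourArea(x)>=amin]
def mv(o,p,yaw=None,R=None):
    """shift (mm) and rotvec in tool axes from the present pose to tool-down pose p, yaw = direction of tool y in world"""
    Rt=Ro.from_quat(o["ee_rot"])
    if R is None:
        y=np.array([np.cos(yaw),np.sin(yaw),0]);z=np.array([0,0,-1.]);R=np.c_[np.cross(y,z),y,z]
    return (Rt.inv()*Ro.from_matrix(R)).as_rotvec().round(3),(Rt.inv().apply(np.array(p)-o["eef_pos"])*1000).round(1)
E
python3 - <<'E'
from h import *
c=pickle.load(open("c0.pkl","rb"));s,t=c["scene"],c["top"]
r=[max(blobs(k,(0,220,120),(8,255,255),20,roi),key=cv2.contourArea) for k,roi in((s,(360,225,400,260)),(t,(205,150,240,185)))]
q=[cv2.minEnclosingCircle(x) for x in r];print(q)
print("ball",tri(s,q[0][0],t,q[1][0]))
print("former",on(t,[(250,180)],.046),on(s,[(355,243)],.046))
print("bar ends",on(t,[(389,157),(464,154)],.035),on(s,[(153,190),(221,210)],.035))
print("tray corners",on(t,[(130,211),(194,211),(193,261),(125,260)],.028))
print("others bowl,bottle,jar,block,cuff",on(t,[(437,223)],.08),on(t,[(311,113)],.1),on(t,[(236,103)],.065),on(t,[(181,145)],.06),on(t,[(163,181)],.01))
print("flat edge corners",on(t,[(286,150),(268,222)],.024),"spare",on(t,[(181,226)],.024))
a=cv2.resize(t["pixels"][130:270,115:295],None,fx=4,fy=4,interpolation=cv2.INTER_CUBIC);cv2.imwrite("pics/a.png",a)
E
```

```text
[((381.0, 241.5), 8.500100135803223), ((222.12686157226562, 167.26119995117188), 6.120347499847412)]
ball (array([0.59656966, 0.22598421, 0.09423026]), np.float64(0.0035102128132283453))
former [[0.57479602 0.16420415 0.046     ]] [[0.58138027 0.16355567 0.046     ]]
bar ends [[ 0.63011296 -0.19564543  0.035     ]
 [ 0.63417933 -0.39439154  0.035     ]] [[ 0.64034143 -0.39648614  0.035     ]
 [ 0.62141023 -0.18627504  0.035     ]]
tray corners [[0.50511715 0.47548743 0.028     ]
 [0.5012683  0.31018508 0.028     ]
 [0.3750282  0.30953397 0.028     ]
 [0.38100709 0.48165688 0.028     ]]
others bowl,bottle,jar,block,cuff [[ 0.45048102 -0.29158982  0.08      ]] [[0.72850516 0.00578611 0.1       ]] [[0.7751272  0.19823347 0.065     ]] [[0.6672667  0.33842413 0.06      ]] [[0.58585854 0.40042917 0.01      ]]
flat edge corners [[0.65843948 0.07293695 0.024     ]
 [0.46902006 0.12148819 0.024     ]] spare [[0.46397656 0.34375231 0.024     ]]
```

View pics/a.png

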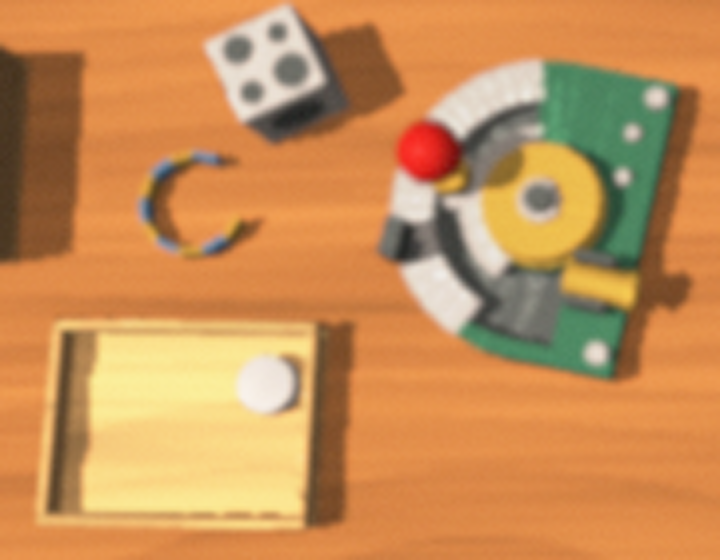

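The crop confirms the choices. The red ball on the slot is at crop (428,151), the spare roller in the -y half of the tray at (267,384), the gap plates at (525,305), the guide tube at (600,283) and the dark stop at (395,238).

```bash
python3 - <<'E'
from plant import robot
from h import *
c=robot.capture("wrist");o=robot.get_obs();R=Ro.from_quat(o["ee_rot"]).as_matrix()
print(c["mtx"].round(1),c["D"],(R.T@(-c["R"].T@c["t"]-o["eef_pos"])).round(3),(c["R"]@R).round(3))
print(mv(o,(.55,.12,.34),np.radians(-14.4)))
E
```

```text
[[295.3   0.  320.1]
 [  0.  295.3 198.2]
 [  0.    0.    1. ]] [0.01476782 0.         0.         0.         0.        ] [ 0.07  -0.002 -0.168] [[ 0.     1.    -0.   ]
 [-0.961  0.    -0.275]
 [-0.275  0.     0.961]]
(array([-0.001, -0.001, -0.926]), array([ 553.9, -574.5, -134. ]))
```

Emit:
{"name": "move_arm", "arguments": {"rows": "0 0 -0.15 50 -20 -20 0;0 0 -0.3 90 -50 -40 0;0 0 -0.45 125 -85 -40 0;0 0 -0.6 160 -120 -40 0;0 0 -0.75 195 -155 -40 0;0 0 -0.85 230 -190 -40 0;0 0 -0.926 265 -225 -40 0;0 0 -0.926 300 -260 -40 0;0 0 -0.926 335 -295 -40 0;0 0 -0.926 370 -330 -40 0"}}

```text
clock: 1.15
eef_pos: [0.4719, -0.1806, 0.246]
ee_rot: [0.79, 0.613, -0.0, 0.0]
ft_force: [1.0, 1.0, -0.1]
grip_width: 0.998
finger_force: 0.0
```

```bash
python3 - <<'E'
from plant import robot
from h import *
o=robot.get_obs();print(o["clock"],o["eef_pos"],mv(o,(.567,.125,.22),np.radians(-14.4)))
E
```

```text
1.15 [ 0.47189244 -0.18056851  0.2459543 ] (array([ 0.,  0., -0.]), array([319.6,  16.1,  25.8]))
```

Emit:
{"name": "move_arm", "arguments": {"rows": "0 0 0 40 2 0 0;0 0 0 85 4 5 0;0 0 0 130 6 10 0;0 0 0 175 8 15 0;0 0 0 220 10 20 0;0 0 0 260 13 25 0;0 0 0 295 15 26 0;0 0 0 315 16 26 0;0 0 0 320 16 26 0;0 0 0 320 16 26 0"}}

```text
clock: 2.15
eef_pos: [0.5664, 0.1237, 0.2196]
ee_rot: [0.79, 0.613, -0.0, -0.0]
ft_force: [0.5, 0.9, 0.2]
grip_width: 0.998
finger_force: 0.0
```

```bash
python3 - <<'E'
from plant import robot
from h import *
c=robot.capture("wrist");o=robot.get_obs();print(o["clock"],o["eef_pos"])
pickle.dump(c,open("w1.pkl","wb"))
cv2.imwrite("pics/w1.png",c["pixels"])
x=max(blobs(c,(0,200,100),(8,255,255),30),key=cv2.contourArea);q=cv2.minEnclosingCircle(x);print(q,on(c,[q[0]],.09))
E
```

```text
2.2 [0.56645059 0.12236304 0.21959908]
((324.1025390625, 72.6669692993164), 21.888071060180664) [[0.59546184 0.22730242 0.09      ]]
```

View pics/w1.png

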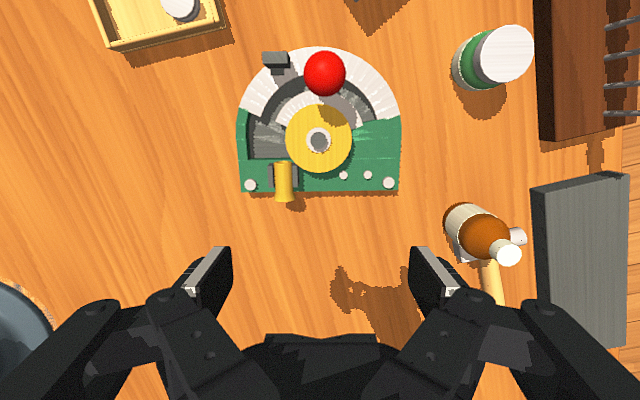

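The wrist picture shows the red ball at (324,73), former centre (318,138), casting edge from (241,190) to (398,191), tube at (284,162–202), stop at (275,60) and the gap plates at about (262,138). The view between the fingers is clear.

```bash
python3 - <<'E'
from h import *
c=pickle.load(open("w1.pkl","rb"))
x=[k for k in blobs(c,(20,150,90),(32,255,255),100,(240,95,400,215))]
for k in x: print(cv2.contourArea(k),cv2.minEnclosingCircle(k),cv2.boundingRect(k))
k=max(x,key=cv2.contourArea);P=on(c,cv2.convexHull(k).reshape(-1,2),.046);print("former",cv2.minEnclosingCircle((P[:,:2]*1000).astype(np.float32)))
g=max(blobs(c,(60,90,30),(85,255,255),200,(230,90,410,200)),key=cv2.contourArea).reshape(-1,2)
e=np.array([[u,g[g[:,0]==u,1].max()] for u in list(range(245,268))+list(range(300,390)) if (g[:,0]==u).any()])
E=on(c,e,.024)[:,:2];f=cv2.fitLine(E.astype(np.float32),cv2.DIST_HUBER,0,.01,.01).ravel();print("edge yaw",np.degrees(np.arctan2(f[1],f[0])),f)
b=on(c,g.astype(float),.024)[:,:2]
yaw=np.arctan2(f[1],f[0]);yaw=(yaw+np.pi/2)%np.pi-np.pi/2
ex=np.array([np.cos(yaw),np.sin(yaw)]);ey=np.array([-ex[1],ex[0]])
print("centre from casting: x mid",((b@ex).max()+(b@ex).min())/2,(b@ex).ptp() if hasattr(b,'ptp') else np.ptp(b@ex),"y",f[2:]@ey+.066)
C=(b@ex).max()/2+(b@ex).min()/2;D=f[2:]@ey+.066;print("centre",C*ex+D*ey)
print("tube px->axis z .048 top",on(c,[(284,202),(284,163)],.05),"stop",on(c,[(276,70)],.058))
E
```

```text
580.0 ((283.2040710449219, 181.06121826171875), 20.88179588317871) (274, 161, 21, 41)
3446.5 ((318.0, 138.01492309570312), 34.219757080078125) (285, 104, 67, 69)
former ((573.3816528320312, 166.28048706054688), 38.46316909790039)
edge yaw 38.15485 [0.78634393 0.617789   0.5917062  0.13188374]
centre from casting: x mid 0.557532313063773 0.14882681834172112 y -0.19584356
centre [0.55940218 0.19043691]
tube px->axis z .048 top [[0.51591009 0.10517458 0.05      ]
 [0.52902317 0.15016608 0.05      ]] stop [[0.54935627 0.24568912 0.058     ]]
```

```bash
python3 - <<'E'
from h import *
c=pickle.load(open("w1.pkl","rb"))
h=cv2.cvtColor(c["pixels"],cv2.COLOR_BGR2HSV)
G=cv2.inRange(h,(55,90,30),(90,255,255));G[:95]=0;G[205:]=0;G[:,:225]=0;G[:,410:]=0
e=np.array([[u,np.flatnonzero(G[:,u]).max()+.5] for u in list(range(245,268))+list(range(300,393)) if G[:,u].any()],float)
E=on(c,e,.024)[:,:2];f=cv2.fitLine(E.astype(np.float32),cv2.DIST_HUBER,0,.001,.001).ravel();yaw=np.arctan(f[1]/f[0]);print("yaw",np.degrees(yaw))
ex=np.array([np.cos(yaw),np.sin(yaw)]);ey=np.array([-ex[1],ex[0]])
C=np.array([.5734,.1663]);print("edge y rel centre",(f[2:]-C)@ey)
B=np.array([(250,185),(389,183)],float);b=on(c,B,.024)[:,:2];d=b[1]-b[0];print("bolts yaw",np.degrees(np.arctan2(d[1],d[0])))
l=[on(c,[(np.flatnonzero(G[v]).min(),v)],.024)[0,:2] for v in range(150,185)];r=[on(c,[(np.flatnonzero(G[v]).max(),v)],.024)[0,:2] for v in range(150,185)]
print("x l,r",np.median((np.array(l)-C)@ex),np.median((np.array(r)-C)@ex))
for s in(l,r):
    f=cv2.fitLine(np.array(s,np.float32),cv2.DIST_HUBER,0,.001,.001).ravel();print("side yaw",np.degrees(np.arctan(-f[0]/f[1])))
T=[on(c,[((w.min()+w.max())/2,v)],.037+.011)[0,:2] for v in range(166,200) for w in [np.flatnonzero(cv2.inRange(h,(18,130,60),(34,255,255))[v,268:302])+268]]
T=(np.array(T)-C);print("tube x",np.round(T[::6]@ex,4),"y",np.round(T[::6]@ey,4))
ball=np.array([.5955,.2273])-C;print("ball bender",np.hypot(*ball),np.degrees(np.arctan2(ball@ey,ball@ex)))
print("gap",C-.064*ex)
from plant import robot
o=robot.get_obs();print(mv(o,(.5955,.2273,.14),yaw),mv(o,(.5955,.2273,.071),yaw))
E
```

```text
yaw -13.258341
edge y rel centre -0.06572770660660326
bolts yaw -13.442190512402407
x l,r -0.09847789926042229 0.09859155486114721
side yaw -13.001002
side yaw -13.698651
tube x [-0.0359 -0.0421 -0.0424 -0.0422 -0.0414 -0.0418] y [-0.0298 -0.0367 -0.0439 -0.0511 -0.0584 -0.0658]
ball bender 0.06487996609123652 83.34313906594423
gap [0.51110586 0.1809779 ]
(array([-0.   ,  0.001, -0.02 ]), array([109. ,   2. ,  79.5])) (array([-0.   ,  0.001, -0.02 ]), array([109.1,   2. , 148.5]))
```

Emit:
{"name": "move_arm", "arguments": {"rows": "0 0 -0.02 45 1 15 0;0 0 -0.02 80 2 40 0;0 0 -0.02 100 2 65 0;0 0 -0.02 109 2 90 0;0 0 -0.02 109 2 115 0;0 0 -0.02 109 2 135 0;0 0 -0.02 109 2 147 0;0 0 -0.02 109 2 151 0;0 0 -0.02 109 2 151 0;0 0 -0.02 109 2 151 60", "grip_force": 25}}

```text
clock: 3.2
eef_pos: [0.5965, 0.2286, 0.0701]
ee_rot: [0.784, 0.621, 0.001, 0.0]
ft_force: [0.9, 0.3, 0.6]
grip_width: 0.862
finger_force: 0.0
```

Emit:
{"name": "move_arm", "arguments": {"rows": "0 0 0 0 0 0 160;0 0 0 0 0 0 160;0 0 0 0 0 0 160;0 0 0 0 0 0 160;0 0 0 0 0 0 160;0 0 0 0 0 0 160;0 0 0 0 0 0 160;0 0 0 0 0 0 160;0 0 0 0 0 0 160;0 0 0 0 0 0 160"}}

```text
clock: 4.2
eef_pos: [0.5963, 0.229, 0.0698]
ee_rot: [0.784, 0.621, 0.001, 0.0]
ft_force: [0.5, -0.4, 5.9]
grip_width: 0.405
finger_force: 24.5
```

```bash
python3 - <<'E'
from plant import robot
from h import *
o=robot.get_obs();print(o["clock"],o["eef_pos"],o["ft_force"])
y=np.radians(-13.35);ex=np.array([np.cos(y),np.sin(y)]);ey=np.array([-ex[1],ex[0]]);C=np.array([.5734,.1663])
p=(o["eef_pos"][:2]-C)*1000;print("bender",p@ex,p@ey,"ang",np.degrees(np.arctan2(p@ey,p@ex)))
for a in range(85,186,5):
    q=64*np.array([np.cos(np.radians(a)),np.sin(np.radians(a))]);w=q[0]*ex+q[1]*ey+C*1000
    print(a,mv(o,(*w/1000,o["eef_pos"][2]),y)[1].round(0))
E
```

```text
4.2 [0.59631741 0.22900734 0.06975944] [ 0.4775162  -0.43757168  5.89629285]
bender 7.819072288732615 66.30445509133213 ang 83.27435446605496
85 [-2. -2. -0.]
90 [-2. -8. -0.]
95 [ -2. -13.  -0.]
100 [ -3. -19.  -0.]
105 [ -4. -24.  -0.]
110 [ -6. -30.  -0.]
115 [ -8. -35.  -0.]
120 [-11. -40.  -0.]
125 [-14. -45.  -0.]
130 [-17. -49.  -0.]
135 [-21. -53.  -0.]
140 [-25. -57.  -0.]
145 [-30. -60.  -0.]
150 [-34. -63.  -0.]
155 [-39. -66.  -0.]
160 [-44. -68.  -0.]
165 [-50. -70.  -0.]
170 [-55. -71.  -0.]
175 [-61. -72.  -0.]
180 [-66. -72.  -0.]
185 [-72. -72.  -0.]
```

Emit:
{"name": "move_arm", "arguments": {"rows": "0 0 0 -2 -5 0 160;0 0 0 -2 -10 0 160;0 0 0 -3 -15 0 160;0 0 0 -3 -20 0 160;0 0 0 -4 -25 0 160;0 0 0 -6 -30 0 160;0 0 0 -8 -35 0 160;0 0 0 -11 -40 0 160;0 0 0 -14 -45 0 160;0 0 0 -17 -49 0 160"}}

```text
clock: 5.2
eef_pos: [0.545, 0.2243, 0.0699]
ee_rot: [0.784, 0.621, 0.002, 0.0]
ft_force: [1.6, 1.2, 6.3]
grip_width: 0.407
finger_force: 24.5
```

```bash
cat > g.py <<'E'
from plant import robot
from h import *
o=robot.get_obs();print(o["clock"],o["eef_pos"],o["ft_force"],o["grip_width"])
y=np.radians(-13.35);ex=np.array([np.cos(y),np.sin(y)]);ey=np.array([-ex[1],ex[0]]);C=np.array([.5734,.1663])
def W(bx,by,z): return np.r_[bx*ex+by*ey+C,z]
p=(o["eef_pos"][:2]-C)*1000;print("bender",p@ex,p@ey,"ang",np.degrees(np.arctan2(p@ey,p@ex)),np.hypot(*p))
E
python3 - <<'E'
from g import *
print(mv(o,W(-.064,0,o["eef_pos"][2]),y))
E
```

```text
5.2 [0.54501593 0.22425763 0.06991329] [1.59723227 1.20999021 6.27252788] 0.4070605368057637
bender -40.99942452199387 49.83762776180444 ang 129.44276556718506 64.53481193943973
(array([ 0.003, -0.002,  0.002]), array([-49.8, -23.1,  -0.2]))
```

Sliding freely; on to 180°.

Emit:
{"name": "move_arm", "arguments": {"rows": "0 0 0 -4 -4 0 160;0 0 0 -8 -8 0 160;0 0 0 -13 -11.5 0 160;0 0 0 -17.5 -14.5 0 160;0 0 0 -22.5 -17 0 160;0 0 0 -28 -19 0 160;0 0 0 -33 -21 0 160;0 0 0 -39 -22 0 160;0 0 0 -44.5 -23 0 160;0 0 0 -50 -23 0 160"}}

```text
clock: 6.2
eef_pos: [0.5156, 0.1912, 0.073]
ee_rot: [0.782, 0.623, 0.012, -0.003]
ft_force: [5.8, 20.6, 7.2]
grip_width: 0.385
finger_force: 23.2
```

```bash
python3 - <<'E'
from g import *
c=robot.capture("wrist");cv2.imwrite("pics/w2.png",c["pixels"])
print(mv(o,W(-.064,0,o["eef_pos"][2]),y))
k=robot.capture("top")
for n,cc in(("w",c),("t",k)):
    q=[cv2.minEnclosingCircle(b) for b in blobs(cc,(0,200,80),(8,255,255),15)];print(n,q,[((on(cc,[z[0]],.09)[0,:2]-C)@np.c_[ex,ey]).round(4) for z in q])
print("gap in tray: tray corners, spare",[on(k,[(130,211),(194,211),(193,261),(125,260)],.028).round(3)])
E
```

```text
6.2 [0.51564756 0.19117115 0.07295384] [ 5.80758998 20.56663905  7.24931679] 0.3846662642454159
bender -61.93455823674171 10.864098203044316 ang 170.05082164116547 62.88018872224972
(array([ 0.011, -0.022,  0.007]), array([-10.8,  -2.1,  -0.3]))
w [((319.9565124511719, 242.93478393554688), 36.32660675048828)] [array([-0.0631,  0.0124])]
t [((195.0, 48.0), 9.848958015441895), ((267.0, 46.0), 9.219644546508789), ((230.5, 46.5), 9.823541641235352)] [array([0.3049, 0.2117]), array([0.3486, 0.03  ]), array([0.3278, 0.1223])]
gap in tray: tray corners, spare [array([[0.505, 0.475, 0.028],
       [0.501, 0.31 , 0.028],
       [0.375, 0.31 , 0.028],
       [0.381, 0.482, 0.028]])]
```

View pics/w2.png

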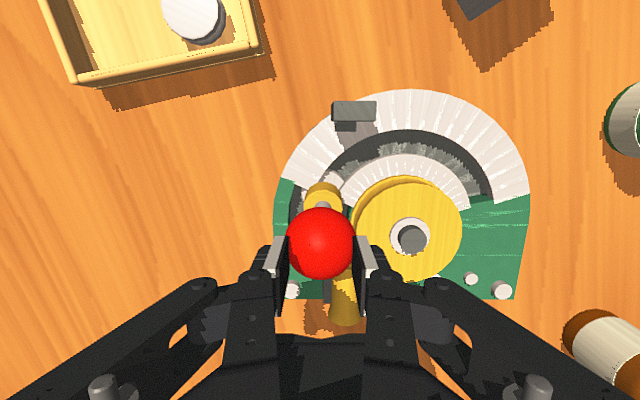

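The wrist picture shows the ball held at (320,243) and the brass roller collar at about (323,200), just past the lip ends. The tool is 10 mm short of its target and pushed by 20 N. I'll check how the roller tilts before going on.

```bash
python3 - <<'E'
from g import *
c=robot.capture("wrist")
for n,p,z in(("ball",(320,243),.09),("collar top ctr",(323,203),.044),("collar topedge",(323,182),.044),("tube mouth",(344,325),.048),("stop edge",(354,120),.058)):
    print(n,((on(c,[p],z)[0,:2]-C)@np.c_[ex,ey]).round(4))
h=cv2.cvtColor(c["pixels"],cv2.COLOR_BGR2HSV)
cv2.imwrite("pics/w3.png",cv2.resize(c["pixels"][150:340,240:430],None,fx=3,fy=3,interpolation=cv2.INTER_CUBIC))
s=robot.capture("scene");cv2.imwrite("pics/s3.png",cv2.resize(s["pixels"][170:300,290:430],None,fx=5,fy=4.6,interpolation=cv2.INTER_CUBIC))
E
```

```text
6.3 [0.51561978 0.18975269 0.0736094 ] [ 3.85507213 12.20634511 12.949608  ] 0.3757203998540038
bender -61.634072233751546 9.477557248513437 ang 171.25802213015484 62.358503441905604
ball [-0.0628  0.0107]
collar top ctr [-0.0603  0.0209]
collar topedge [-0.0605  0.036 ]
tube mouth [-0.0434 -0.0755]
stop edge [-0.0423  0.0772]
```

View pics/s3.png

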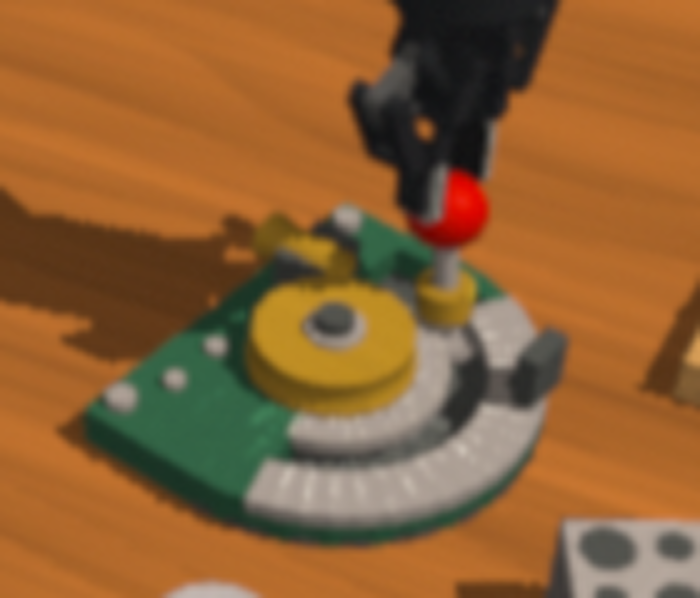

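The picture shows the collar lagging the ball (collar y about +21, ball +11). So the roller has pitched forward and is binding under the lip ends. I'll back up to right it, regrip centred, then go on slowly with light down-pressure to prevent pitching.

Emit:
{"name": "move_arm", "arguments": {"rows": "0 0 0 8 1 0 160;0 0 0 16 2 0 160;0 0 0 22 3.5 0 160;0 0 0 25 4 0 160;0 0 0 25 4 0 160;0 0 0 25 4 0 110;0 0 0 25 4 0 100;0 0 0 25 4 -1 100;0 0 0 25 4 -1 100;0 0 0 25 4 -1 100"}}

```text
clock: 7.4
eef_pos: [0.5195, 0.2032, 0.0694]
ee_rot: [0.784, 0.621, -0.0, -0.0]
ft_force: [0.6, -0.9, -0.9]
grip_width: 0.612
finger_force: 0.0
```

```bash
python3 - <<'E'
from g import *
c=robot.capture("wrist");cv2.imwrite("pics/w4.png",cv2.resize(c["pixels"][100:340,200:450],None,fx=2.5,fy=2.5,interpolation=cv2.INTER_CUBIC))
q=cv2.minEnclosingCircle(max(blobs(c,(0,200,80),(8,255,255),15),key=cv2.contourArea));b=on(c,[q[0]],.09)[0]
print(q,((b[:2]-C)@np.c_[ex,ey]).round(4),mv(o,(b[0],b[1],.069),y))
E
```

```text
7.4 [0.51945642 0.2032081  0.0694201 ] [ 0.55690742 -0.85990386 -0.91740261] 0.612048152987585
bender -61.007942747399305 23.455245748458374 ang 158.97013691295047 65.36143841280213
((325.19500732421875, 249.63632202148438), 37.093467712402344) [-0.0591  0.023 ] (array([-0.001,  0.001,  0.002]), array([-0.5,  1.9,  0.4]))
```

View pics/w4.png

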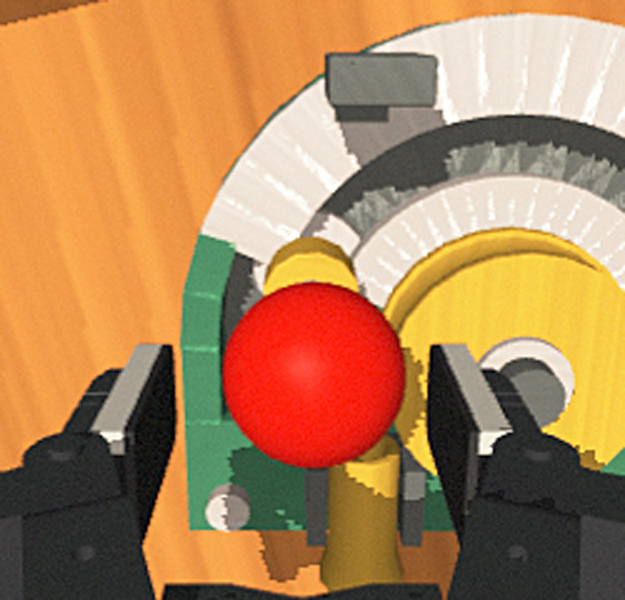

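The roller stands free again, with the ball centred at crop (313,375) between the open pads and the collar behind it at (310,265).

Emit:
{"name": "move_arm", "arguments": {"rows": "0 0 0 0 1.5 1 100;0 0 0 0 1.5 1 160;0 0 0 0 1.5 1 160;0 0 0 0 1.5 1 160;0 0 0 0 1.5 1 160;0 0 0 0 1.5 3 160;0 0 0 0 1.5 6 160;0 0 0 0 1.5 8 160;0 0 0 -1.5 1.5 8 160;0 0 0 -3 1 8 160", "grip_force": 70}}

```text
clock: 8.45
eef_pos: [0.525, 0.2047, 0.0689]
ee_rot: [0.784, 0.621, 0.007, 0.001]
ft_force: [-2.4, 1.5, 34.1]
grip_width: 0.389
finger_force: 68.7
```

Emit:
{"name": "move_arm", "arguments": {"rows": "0 0 0 -2 -0.5 0 160;0 0 0 -4 -1 0 160;0 0 0 -6 -1.5 0 160;0 0 0 -8 -2 0 160;0 0 0 -10 -2.5 0 160;0 0 0 -12 -3 0 160;0 0 0 -14 -3 0 160;0 0 0 -16 -3 0 160;0 0 0 -18 -3.5 0 160;0 0 0 -20 -3.5 0 160"}}

```text
clock: 9.45
eef_pos: [0.5207, 0.1941, 0.0698]
ee_rot: [0.783, 0.622, 0.015, -0.001]
ft_force: [3.4, 15.5, 22.9]
grip_width: 0.385
finger_force: 66.1
```

```bash
python3 - <<'E'
from g import *
c=robot.capture("wrist");cv2.imwrite("pics/w5.png",cv2.resize(c["pixels"][100:340,200:450],None,fx=2.5,fy=2.5,interpolation=cv2.INTER_CUBIC))
q=cv2.minEnclosingCircle(max(blobs(c,(0,200,80),(8,255,255),15),key=cv2.contourArea));b=on(c,[q[0]],.09)[0]
print(q,((b[:2]-C)@np.c_[ex,ey]).round(4))
h=cv2.inRange(cv2.cvtColor(c["pixels"],cv2.COLOR_BGR2HSV),(18,130,60),(34,255,255))
v=int(q[0][1]-q[1])-4;w=np.flatnonzero(h[v,290:340]);print("brass row above ball",v,w.min()+290 if len(w) else None,w.max()+290 if len(w) else None,[int(np.flatnonzero(h[:, u])[0]) for u in (310,315,320,325) if h[:,u].any()])
E
```

```text
9.45 [0.52074881 0.19410323 0.06976326] [ 3.38775304 15.54159006 22.90023   ] 0.38485313123699255
bender -57.64817348055279 14.89482433446564 ang 165.51304944394838 59.541310848842585
((320.1296081542969, 248.61215209960938), 37.07989501953125) [-0.0589  0.0144]
brass row above ball 207 302 339 [190, 187, 186, 187]
```

The roller's foot still hangs at about 160° while the ball leads, so this grasp lets it pitch. I'll right it, let go, and turn the gripper 90° so the pads close along the slot's tangent and hold the pitch.

Emit:
{"name": "move_arm", "arguments": {"rows": "0 0 0 8 1 -2 160;0 0 0 16 1 -4 160;0 0 0 22 1 -7 160;0 0 0 22 1 -8 120;0 0 0 22 1 -8 60;0 0 0 22 1 -8 10;0 0 0 22 1 -8 0;0 0 -0.15 22 1 -8 0;0 0 -0.3 22 1 -8 0;0 0 -0.45 22 1 -8 0"}}

```text
clock: 10.5
eef_pos: [0.518, 0.2023, 0.0697]
ee_rot: [0.623, 0.782, -0.0, -0.0]
ft_force: [0.1, 1.0, -1.6]
grip_width: 1.002
finger_force: 0.0
```

Emit:
{"name": "move_arm", "arguments": {"rows": "0 0 -0.15 0 0 0 0;0 0 -0.3 0 0 0 0;0 0 -0.45 0 0 0 0;0 0 -0.6 0 0 0 0;0 0 -0.75 0 0 0 0;0 0 -0.9 0 0 0 0;0 0 -1.05 0 0 0 0;0 0 -1.12 0 0 0 0;0 0 -1.12 0 0 0 0;0 0 -1.12 0 0 0 0"}}

```text
clock: 11.5
eef_pos: [0.5181, 0.2024, 0.0697]
ee_rot: [0.117, 0.993, -0.0, -0.0]
ft_force: [0.4, 0.2, -0.2]
grip_width: 0.999
finger_force: 0.0
```

```bash
python3 - <<'E'
from g import *
c=robot.capture("wrist");print(o["q"].round(2))
q=cv2.minEnclosingCircle(max(blobs(c,(0,200,80),(8,255,255),15),key=cv2.contourArea));b=on(c,[q[0]],.09)[0]
print(q,((b[:2]-C)@np.c_[ex,ey]).round(4),mv(o,(b[0],b[1],.069),y+np.pi/2))
cv2.imwrite("pics/w6.png",c["pixels"])
E
```

```text
11.5 [0.51810177 0.20235721 0.06968158] [ 0.35217724  0.17134514 -0.15666244] 0.9988666153773071
bender -62.129517744715464 22.31456115139525 ang 160.24364075547857 66.01527561534733
[ 0.25  0.63 -0.96  1.91  0.64  0.94  0.32]
((318.53271484375, 249.8121795654297), 36.799652099609375) [-0.0611  0.0228] (array([-0.   , -0.   , -0.001]), array([-1. ,  0.5,  0.7]))
```

Emit:
{"name": "move_arm", "arguments": {"rows": "0 0 0 -1 0.5 0 60;0 0 0 -1 0.5 0 160;0 0 0 -1 0.5 0 160;0 0 0 -1 0.5 0 160;0 0 0 -1 0.5 0 160;0 0 0 -1 0.5 0 160;0 0 0 -1 0.5 0 160;0 0 0 -1 0.5 0 160;0 0 0 -1 -1 0 160;0 0 0 -1 -3 0 160", "grip_force": 80}}

```text
clock: 12.55
eef_pos: [0.5189, 0.2007, 0.0703]
ee_rot: [0.115, 0.993, 0.001, 0.001]
ft_force: [0.0, 0.6, 4.4]
grip_width: 0.391
finger_force: 49.8
```

Emit:
{"name": "move_arm", "arguments": {"rows": "0 0 0 0 -2 0 160;0 0 0 0.5 -4 0 160;0 0 0 1 -6 0 160;0 0 0 1 -8 0 160;0 0 0 1.5 -10 0 160;0 0 0 2 -12 0 160;0 0 0 2 -14 0 160;0 0 0 2 -16 0 160;0 0 0 2.5 -18 0 160;0 0 0 2.5 -20 0 160"}}

```text
clock: 13.55
eef_pos: [0.5117, 0.181, 0.0703]
ee_rot: [0.116, 0.993, 0.0, 0.0]
ft_force: [0.0, 1.3, 5.2]
grip_width: 0.385
finger_force: 50.2
```

```bash
python3 - <<'E'
from g import *
c=robot.capture("wrist")
q=cv2.minEnclosingCircle(max(blobs(c,(0,200,80),(8,255,255),15),key=cv2.contourArea));b=on(c,[q[0]],.09)[0]
print(q,((b[:2]-C)@np.c_[ex,ey]).round(4),mv(o,W(-.064,0,.069),y+np.pi/2))
cv2.imwrite("pics/w7.png",c["pixels"])
E
```

```text
13.55 [0.51166091 0.18098889 0.07026608] [0.0324093  1.29745939 5.16806624] 0.3852024946766478
bender -63.46241196679665 0.03647122242518974 ang 179.96707268406863 63.462422446621744
((320.2063293457031, 247.73048400878906), 36.796783447265625) [-0.0634  0.0015] (array([0.001, 0.001, 0.001]), array([ 0.5, -0. ,  1.3]))
```

View pics/w7.png

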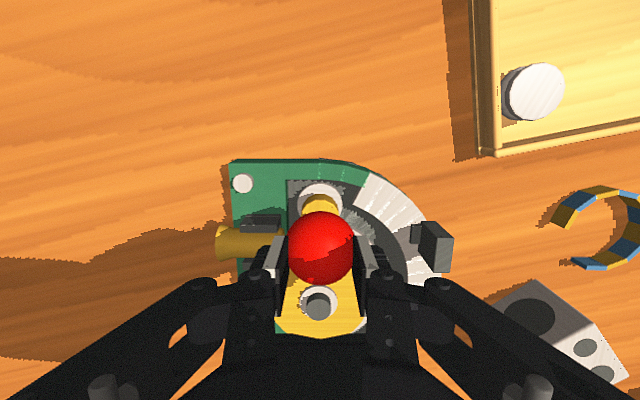

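The picture shows the ball at the gap at (320,240), with collar (320,205) and foot (322,188) aligned beneath it and the lips clear of the foot. Now I'll lift.

Emit:
{"name": "move_arm", "arguments": {"rows": "0 0 0 0.5 0 0 160;0 0 0 0.5 0 0 160;0 0 0 0.5 0 -3 160;0 0 0 0.5 0 -7 160;0 0 0 0.5 0 -12 160;0 0 0 0.5 0 -18 160;0 0 0 0.5 0 -25 160;0 0 0 0.5 0 -35 160;0 0 0 0.5 0 -48 160;0 0 0 0.5 0 -60 160"}}

```text
clock: 14.6
eef_pos: [0.5111, 0.181, 0.1313]
ee_rot: [0.116, 0.993, 0.0, 0.0]
ft_force: [1.3, 0.3, -2.6]
grip_width: 0.382
finger_force: 48.3
```

```bash
python3 - <<'E'
from g import *
c=robot.capture("wrist");t=pickle.load(open("c0.pkl","rb"))["top"]
h=cv2.cvtColor(c["pixels"],cv2.COLOR_BGR2HSV)
q=cv2.minEnclosingCircle(max(blobs(c,(0,200,80),(8,255,255),15),key=cv2.contourArea));print(q,(on(c,[q[0]],o["eef_pos"][2]+.019)[0,:2]-o["eef_pos"][:2]).round(4))
cv2.imwrite("pics/w8.png",c["pixels"])
k=on(t,[(130,211),(194,211),(193,261),(125,260)],.028)[:,:2];m=k.mean(0);print("tray",m,np.degrees(np.arctan2(*(k[0]-k[3])[::-1])),np.degrees(np.arctan2(*(k[1]-k[2])[::-1])),np.degrees(np.arctan2(*(k[0]-k[1])[::-1])))
P=(.437,.428,.16);print(mv(o,P,y+np.pi/2),mv(o,(.437,.428,.078),y+np.pi/2))
E
```

```text
14.6 [0.51111839 0.18099247 0.13131189] [ 1.26007738  0.302367   -2.55240358] 0.38196889396955763
bender -63.99109452226253 -0.08530877343253812 ang -179.9236170311825 63.991151386296856
((319.9265441894531, 247.47291564941406), 36.69977951049805) [0.0006 0.0012]
tray [0.44060518 0.39421584] -2.845805278440738 0.29551472830059594 88.66618424898229
(array([0.   , 0.001, 0.001]), array([128.8, 223.4, -28.7])) (array([0.   , 0.001, 0.001]), array([128.9, 223.4,  53.3]))
```

View pics/w8.png

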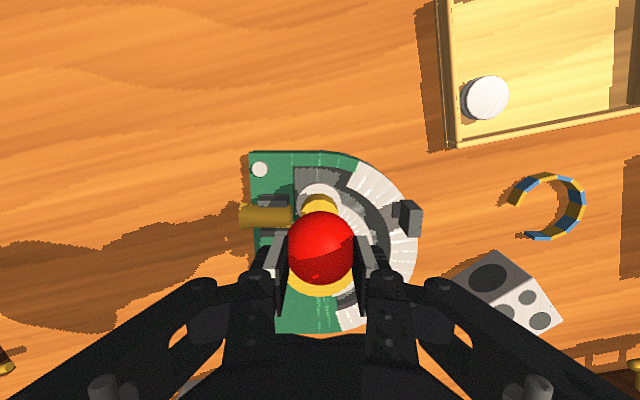

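The roller is free and hanging in the grip at (320,247). Carrying it to the empty half of the tray.

Emit:
{"name": "move_arm", "arguments": {"rows": "0 0 0 5 9 0 160;0 0 0 18 32 0 160;0 0 0 35 62 0 160;0 0 0 52 93 0 160;0 0 0 69 124 0 160;0 0 0 86 155 0 160;0 0 0 103 185 0 160;0 0 0 117 210 0 160;0 0 0 125 224 0 160;0 0 0 127 228 0 160"}}

```text
clock: 15.65
eef_pos: [0.4371, 0.4347, 0.1296]
ee_rot: [0.113, 0.994, 0.001, -0.001]
ft_force: [-0.3, -0.3, -3.0]
grip_width: 0.385
finger_force: 48.4
```

Emit:
{"name": "move_arm", "arguments": {"rows": "0 0 0 0 0 5 160;0 0 0 0 0 15 160;0 0 0 0 0 25 160;0 0 0 0 0 35 160;0 0 0 0 0 43 160;0 0 0 0 0 50 160;0 0 0 0 0 55 160;0 0 0 0 0 58 160;0 0 0 0 0 60 160;0 0 0 0 0 61 160"}}

```text
clock: 16.65
eef_pos: [0.44, 0.4328, 0.0703]
ee_rot: [0.116, 0.993, 0.001, 0.001]
ft_force: [-0.9, -1.5, 8.4]
grip_width: 0.387
finger_force: 51.4
```

```bash
python3 - <<'E'
from g import *
c=robot.capture("wrist");t=robot.capture("top")
q=cv2.minEnclosingCircle(max(blobs(c,(0,200,80),(8,255,255),15),key=cv2.contourArea));print(q,on(c,[q[0]],.09))
a=cv2.resize(c["pixels"],None,fx=.6,fy=.6);b=cv2.resize(t["pixels"][160:280,90:270],None,fx=2.1,fy=2,interpolation=cv2.INTER_CUBIC)
cv2.imwrite("pics/w9.png",np.hstack([a,b[:240]]))
E
```

```text
16.65 [0.4400228  0.43281961 0.07033352] [-0.9001007  -1.47270738  8.43260456] 0.38714650268737216
bender -191.31213998038234 228.52100318867852 ang 129.9352378387252 298.03050817363214
((319.805908203125, 247.65435791015625), 36.793365478515625) [[0.44035945 0.43397105 0.09      ]]
```

View pics/w9.png

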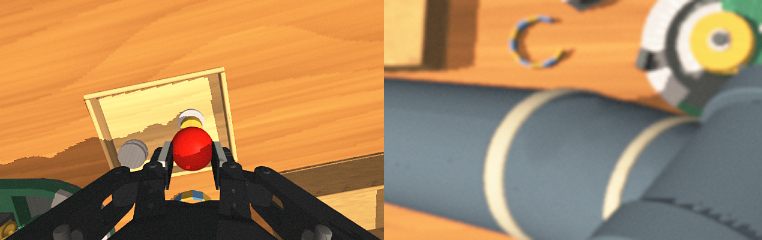

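The picture shows the roller standing in the tray, ball at about (193,148) in the left panel, with the spare at (133,153) untouched. The 8 N contact force means it is on the floor. Releasing and rising.

Emit:
{"name": "move_arm", "arguments": {"rows": "0 0 0 0 0 0 130;0 0 0 0 0 0 80;0 0 0 0 0 0 20;0 0 0 0 0 0 0;0 0 0 0 0 0 0;0 0 0 0 0 -10 0;0 0 0 0 0 -35 0;0 0 0 0 0 -65 0;0 0 0 0 0 -95 0;0 0 0 0 0 -110 0"}}

```text
clock: 17.75
eef_pos: [0.4401, 0.4333, 0.1823]
ee_rot: [0.116, 0.993, 0.002, 0.001]
ft_force: [-0.7, -0.3, 0.3]
grip_width: 1.002
finger_force: 0.0
```

```bash
python3 - <<'E'
from g import *
c=robot.capture("wrist");s=robot.capture("scene")
q=cv2.minEnclosingCircle(max(blobs(c,(0,200,80),(8,255,255),15),key=cv2.contourArea));print(q,on(c,[q[0]],.09))
for b in blobs(s,(0,220,100),(8,255,255),15,(380,170,520,300)): z=cv2.minEnclosingCircle(b);print(z,on(s,[z[0]],.09),tri(s,z[0],c,q[0]))
# view point over bar
P=(.628,-.30-.04,.21);print(o["q"].round(2),mv(o,P,np.radians(0)))
E
```

```text
17.75 [0.44009528 0.4333378  0.18234164] [-0.67802949 -0.28098973  0.30528928] 1.001812310076947
bender -191.3612613861241 229.04191821379771 ang 129.87827607626315 298.46161002437907
((317.8870849609375, 193.27420043945312), 21.388023376464844) [[0.43919739 0.43317082 0.09      ]]
((492.2251892089844, 227.51527404785156), 8.520134925842285) [[0.43641708 0.43231383 0.09      ]] (array([0.43868453, 0.43276955, 0.09185722]), np.float64(0.0010488412694227944))
[-0.16  0.59 -1.01  1.67  0.54  1.18  0.04] (array([ 5.000e-03, -1.000e-03,  1.339e+00]), array([-360.4, -709.5,  -29.7]))
```

Emit:
{"name": "move_arm", "arguments": {"rows": "0 0 0.1 -12 -25 -10 0;0 0 0.23 -30 -60 -20 0;0 0 0.36 -50 -100 -28 0;0 0 0.49 -70 -140 -28 0;0 0 0.62 -90 -180 -28 0;0 0 0.75 -110 -220 -28 0;0 0 0.88 -130 -260 -28 0;0 0 1.01 -150 -300 -28 0;0 0 1.14 -170 -340 -28 0;0 0 1.25 -190 -380 -28 0"}}

```text
clock: 18.85
eef_pos: [0.5365, 0.0159, 0.2055]
ee_rot: [0.677, 0.736, -0.001, -0.001]
ft_force: [1.1, 0.1, 0.1]
grip_width: 0.997
finger_force: 0.0
```

```bash
python3 - <<'E'
from g import *
print(o["q"].round(2),mv(o,(.628,-.36,.21),np.radians(0)))
E
```

```text
18.85 [0.53653676 0.01592752 0.20550353] [1.10799442 0.0839002  0.14168954] 0.9966057360907381
bender -1.1462742426068615 -154.820761374552 ang -90.42420328931843 154.82500475451386
[ 0.49  0.33 -0.75  1.83  0.25  1.08 -0.26] (array([-0.002,  0.001,  0.084]), array([-382.3,   59.7,   -4.5]))
```

Emit:
{"name": "move_arm", "arguments": {"rows": "0 0 0.05 -40 6 0 0;0 0 0.085 -85 13 0 0;0 0 0.085 -130 20 0 0;0 0 0.085 -175 27 0 0;0 0 0.085 -220 34 0 0;0 0 0.085 -265 41 0 0;0 0 0.085 -310 48 0 0;0 0 0.085 -350 55 0 0;0 0 0.085 -373 58 0 0;0 0 0.085 -378 59 0 0"}}

```text
clock: 19.85
eef_pos: [0.628, -0.3572, 0.2038]
ee_rot: [0.708, 0.707, -0.001, -0.001]
ft_force: [-0.7, -0.3, -0.1]
grip_width: 1.005
finger_force: 0.0
```

```bash
cat > bar.py <<'E'
from g import *
c=robot.capture("wrist")
h=cv2.cvtColor(c["pixels"],cv2.COLOR_BGR2HSV)
for s in ((18,120,60),(22,150,80),(24,170,100)):
    for k in blobs(c,s,(34,255,255),200,(200,20,440,340)):
        r=cv2.minAreaRect(k);print(s,cv2.contourArea(k),np.round(r[0],1),np.round(r[1],1),round(r[2],1))
cv2.imwrite("pics/w10.png",c["pixels"]);pickle.dump(c,open("w10.pkl","wb"))
E
python3 bar.py; python3 - <<'E'
from h import *
c=pickle.load(open("w10.pkl","rb"))
print(proj(c,[(.629,-.195,.035),(.629,-.295,.035),(.629,-.395,.035)]),(-c["R"].T@c["t"]))
h=cv2.cvtColor(c["pixels"],cv2.COLOR_BGR2HSV);
for v in (100,150,200,250): print(v,h[v,300:350:4].tolist())
E
```

```text
19.85 [ 0.62799713 -0.35716888  0.2037656 ] [-0.70251314 -0.26322137 -0.07644152] 1.0052014650566732
bender 173.99018611064412 -496.71715119727946 ang -70.69565246601503 526.3083821832573
(18, 120, 60) 1463.0 [321.6 112.5] [185.7   9.6] 86.9
(22, 150, 80) 605.0 [321.2 112.5] [185.4   4.7] 86.9
[[322.30075208  19.43720133]
 [322.23467886 122.25707902]
 [322.18498666 208.43854739]] [ 0.62833479 -0.28591542  0.37202245]
100 [[12, 176, 138], [11, 169, 154], [10, 159, 85], [12, 176, 90], [16, 188, 103], [24, 175, 252], [20, 187, 229], [11, 193, 82], [10, 156, 77], [11, 154, 76], [12, 169, 143], [17, 170, 255], [14, 178, 244]]
150 [[14, 174, 241], [10, 165, 111], [14, 148, 179], [14, 151, 198], [16, 145, 220], [18, 175, 189], [24, 183, 250], [20, 177, 151], [16, 142, 221], [19, 136, 250], [23, 128, 255], [12, 182, 165], [16, 176, 247]]
200 [[14, 175, 242], [15, 180, 246], [15, 186, 240], [14, 180, 232], [14, 181, 233], [14, 174, 241], [22, 190, 238], [21, 184, 245], [12, 184, 143], [15, 174, 246], [15, 177, 245], [15, 168, 247], [15, 173, 248]]
250 [[15, 172, 245], [16, 177, 248], [15, 175, 242], [14, 179, 232], [14, 177, 236], [14, 183, 238], [15, 178, 244], [14, 183, 234], [15, 183, 241], [15, 177, 242], [15, 175, 243], [15, 179, 241], [16, 176, 246]]
```

```bash
python3 - <<'E'
from g import *
c=pickle.load(open("w10.pkl","rb"))
k=max(blobs(c,(18,120,60),(34,255,255),200,(300,0,345,340)),key=cv2.contourArea)
f=cv2.fitLine(k,cv2.DIST_HUBER,0,.01,.01).ravel();v=k[:,0,1];v0,v1=v.min(),v.max()
P=[(f[2]+(r-f[3])*f[0]/f[1],r) for r in(v0,v1+1)];E=on(c,P,.035);print(P,E)
m=E.mean(0);d=E[0]-E[1];print("mid",m,"len",np.hypot(*d[:2]),"dir",np.degrees(np.arctan2(d[1],d[0])))
a=np.arctan2(d[1],d[0])-np.pi/2
for s in(0,-.06): print(s,mv(o,m+s*d/np.linalg.norm(d)+[0,0,-.019],a))
E
```

```text
19.9 [ 0.62854894 -0.35514073  0.20429373] [ 0.1728253   0.48802667 -0.01227304] 0.9969944917544763
bender 174.0587809528555 -494.61639251088656 ang -70.6126922696762 524.3489629695833
[(np.float64(313.16112432569497), np.int32(13)), (np.float64(324.410409770345), np.int32(206))] [[ 0.61984171 -0.1893164   0.035     ]
 [ 0.63165937 -0.39193655  0.035     ]]
mid [ 0.62575054 -0.29062647  0.035     ] len 0.20296448165823242 dir 93.33794857961367
0 (array([-0.003, -0.001, -0.058]), array([ 64.3,  -2.2, 188.4]))
-0.06 (array([-0.003, -0.001, -0.058]), array([  4.4,   1.3, 188.3]))
```

Emit:
{"name": "move_arm", "arguments": {"rows": "0 0 -0.058 -4 1 15 0;0 0 -0.058 -8 2 45 0;0 0 -0.058 -11 2 80 0;0 0 -0.058 -11 2 115 0;0 0 -0.058 -11 2 140 0;0 0 -0.058 -11 2 160 0;0 0 -0.058 -11 2 175 0;0 0 -0.058 -11 2 184 0;0 0 -0.058 -11 2 188 0;0 0 -0.058 -11 2 188 0", "grip_force": 110}}

```text
clock: 20.9
eef_pos: [0.632, -0.3635, 0.0191]
ee_rot: [0.685, 0.729, 0.0, 0.0]
ft_force: [-0.3, 0.5, -1.0]
grip_width: 1.0
finger_force: 0.0
```

Emit:
{"name": "move_arm", "arguments": {"rows": "0 0 0 0 0 0 120;0 0 0 0 0 0 200;0 0 0 0 0 0 245;0 0 0 0 0 0 255;0 0 0 0 0 0 255;0 0 0 0 0 0 255;0 0 0 0 0 0 255;0 0 0 0 0 0 255;0 0 0 0 0 0 255;0 0 0 0 0 0 255"}}

```text
clock: 21.9
eef_pos: [0.6318, -0.3639, 0.0189]
ee_rot: [0.685, 0.729, 0.0, 0.0]
ft_force: [-0.2, 0.3, -0.9]
grip_width: -0.002
finger_force: 0.0
```

```bash
python3 - <<'E'
from g import *
print(o["q"].round(2),o["finger_force"],o["wrist_torque"].round(2),Ro.from_quat(o["ee_rot"]).as_matrix().round(3))
E
```

```text
21.9 [ 0.63179397 -0.36388241  0.01892317] [-0.2265276   0.26571119 -0.86148736] -0.0024615332078785513
bender 179.2345759848784 -502.37258663378213 ang -70.36481020550544 533.3884597829204
[ 0.79  0.8  -0.52  1.51  0.45  0.95  0.2 ] 0.0 [ 0.04  0.04 -0.03] [[-0.062  0.998  0.   ]
 [ 0.998  0.062 -0.   ]
 [-0.     0.    -1.   ]]
```

```bash
python3 - <<'E'
from g import *
for n,roi,lo in(("wrist",(200,0,440,300),(18,120,60)),("top",(370,130,480,185),(18,110,60)),("scene",(130,180,240,225),(18,110,60))):
    c=robot.capture(n);cv2.imwrite(f"pics/m_{n}.png",c["pixels"])
    for k in blobs(c,lo,(34,255,255),25,roi):
        f=cv2.fitLine(k,cv2.DIST_HUBER,0,.01,.01).ravel();p=k.reshape(-1,2);s=(p-f[2:])@f[:2]
        e=[f[2:]+f[:2]*s.min(),f[2:]+f[:2]*s.max()];print(n,cv2.contourArea(k),np.round(e,0).tolist(),on(c,e,.035).round(3).tolist())
    print(n,"proj expected ends",proj(c,[(.6198,-.189,.035),(.6317,-.392,.035)]).round(0).tolist())
E
```

```text
21.9 [ 0.63179397 -0.36388241  0.01892317] [-0.2265276   0.26571119 -0.86148736] -0.0024615332078785513
bender 179.2345759848784 -502.37258663378213 ang -70.36481020550544 533.3884597829204
wrist 299.0 [[348.0, 178.0], [354.0, 215.0]] [[0.643, -0.325, 0.035], [0.649, -0.344, 0.035]]
wrist 261.0 [[295.0, 215.0], [297.0, 179.0]] [[0.617, -0.347, 0.035], [0.617, -0.326, 0.035]]
wrist 435.5 [[349.0, 4.0], [367.0, 42.0]] [[0.637, -0.245, 0.035], [0.647, -0.26, 0.035]]
wrist 4439.5 [[314.0, 234.0], [336.0, 0.0]] [[0.627, -0.357, 0.035], [0.631, -0.244, 0.035]]
wrist 377.5 [[288.0, 42.0], [292.0, -0.0]] [[0.61, -0.262, 0.035], [0.611, -0.245, 0.035]]
wrist proj expected ends [[319.0, -165.0], [318.0, 290.0]]
top 194.0 [[388.0, 158.0], [450.0, 154.0]] [[0.627, -0.193, 0.035], [0.634, -0.357, 0.035]]
top proj expected ends [[387.0, 161.0], [463.0, 155.0]]
scene 190.5 [[155.0, 189.0], [219.0, 209.0]] [[0.635, -0.395, 0.035], [0.621, -0.192, 0.035]]
scene proj expected ends [[221.0, 209.0], [157.0, 189.0]]
```

```bash
python3 - <<'E'
from g import *
c=robot.capture("wrist");h=cv2.cvtColor(c["pixels"],cv2.COLOR_BGR2HSV)
m=cv2.inRange(h,(20,120,70),(34,255,255))
for v in (20,60,100,130,160,200,215,225,230,235,240,245): 
    w=np.flatnonzero(m[v,280:370])+280;print(v,w.min() if len(w) else None,w.max() if len(w) else None,len(w))
for z in(.03,.035,.04,.05): print(z,proj(c,[(.6318-.062*(-.011-.0),-.353,z),(.627,-.28,z)]).round(1).tolist())
print(proj(c,[o["eef_pos"],o["eef_pos"]+[0,0,.019]]))
for v in (222,232,242,252,262): print(v,h[v,296:344:4].tolist())
E
```

```text
22.05 [ 0.63177988 -0.36387615  0.01892127] [-0.14812132  0.40707565 -0.54771499] 0.0002586702973561771
bender 179.21941443332798 -502.3697434487078 ang -70.3662415272229 533.3806873543
20 284 367 31
60 315 334 20
100 315 334 20
130 316 334 19
160 316 333 18
200 289 353 25
215 296 332 18
225 316 331 16
230 316 332 16
235 None None 0
240 None None 0
245 None None 0
0.03 [[323.4, 224.5], [322.0, 87.0]]
0.035 [[323.5, 227.7], [322.1, 86.1]]
0.04 [[323.6, 231.2], [322.1, 85.1]]
0.05 [[323.8, 238.8], [322.2, 83.0]]
[[320.94261491 234.46181959]
 [320.99809994 247.98825458]]
222 [[14, 180, 241], [12, 182, 219], [13, 169, 149], [14, 183, 135], [14, 195, 131], [20, 189, 200], [24, 173, 251], [24, 178, 252], [22, 188, 239], [21, 187, 154], [12, 185, 199], [13, 176, 158]]
232 [[14, 181, 237], [15, 181, 231], [14, 186, 236], [13, 180, 122], [14, 189, 231], [21, 193, 185], [24, 183, 251], [25, 184, 252], [22, 191, 238], [20, 183, 155], [16, 173, 254], [15, 168, 248]]
242 [[14, 179, 237], [14, 187, 233], [14, 177, 241], [19, 24, 177], [19, 31, 180], [19, 31, 175], [0, 12, 41], [21, 30, 164], [21, 34, 179], [22, 32, 177], [16, 176, 255], [15, 180, 252]]
252 [[90, 10, 52], [128, 24, 42], [73, 70, 33], [21, 37, 179], [20, 33, 179], [14, 27, 158], [35, 44, 35], [20, 31, 147], [19, 34, 179], [17, 32, 182], [100, 191, 12], [17, 51, 35]]
262 [[45, 10, 52], [75, 33, 47], [15, 28, 126], [17, 36, 179], [19, 30, 179], [21, 32, 153], [0, 12, 44], [17, 33, 125], [19, 32, 177], [23, 31, 173], [20, 36, 154], [60, 5, 49]]
```

```bash
python3 - <<'E'
from g import *
c=cv2.imread("pics/m_scene.png");s=robot.capture("scene");h=cv2.cvtColor(c,cv2.COLOR_BGR2HSV)
for z in(.0,.019,.035,.045,.06,.08): print(z,proj(s,[(.632,-.364,z)]).round(0).tolist())
for v in range(168,204,2): print(v," ".join("%d/%d/%d"%tuple(h[v,u]) for u in range(150,184,3)))
E
```

```text
22.1 [ 0.63179938 -0.3638573   0.01894683] [-1.32745109 -0.55800379  0.39842272] -0.0020267218093503432
bender 179.2340417624155 -502.3469028806584 ang -70.36393713736285 533.3640900550776
0.0 [[167.0, 202.0]]
0.019 [[166.0, 196.0]]
0.035 [[164.0, 192.0]]
0.045 [[164.0, 189.0]]
0.06 [[162.0, 184.0]]
0.08 [[161.0, 178.0]]
168 120/11/23 110/26/29 120/20/25 105/16/31 90/10/26 120/17/30 105/15/33 13/171/106 14/195/169 14/195/173 14/195/178 14/194/181
170 10/90/34 120/12/22 120/23/22 100/25/31 120/9/27 90/10/25 6/61/42 13/180/125 13/192/161 14/194/166 14/193/169 14/195/173
172 12/165/94 90/12/22 110/32/24 110/25/31 105/19/27 120/8/31 13/180/122 14/192/158 14/195/157 13/193/156 14/193/160 14/192/166
174 13/180/133 11/66/31 105/22/23 105/20/26 90/9/27 150/8/34 14/190/158 14/194/168 14/194/167 14/193/164 13/190/158 14/193/156
176 11/131/68 6/39/33 90/11/23 105/20/26 90/16/31 10/48/48 14/191/159 14/194/166 13/193/168 14/192/167 14/192/166 14/194/164
178 90/16/32 105/16/32 120/9/30 120/9/27 0/0/39 18/33/94 14/193/157 14/193/165 14/193/165 14/193/165 14/193/165 14/194/166
180 12/135/68 6/34/37 
[... 848 characters left out ...]
78 16/155/179 14/187/183 14/192/187
194 13/187/90 14/190/86 14/194/108 14/194/150 15/194/146 18/190/145 20/194/162 20/202/174 19/184/179 18/167/177 15/173/170 14/193/177
196 13/188/92 13/188/91 14/196/125 13/191/131 14/191/156 15/173/174 17/157/187 19/175/153 20/200/153 20/199/174 19/194/172 16/196/174
198 14/191/91 13/191/92 13/192/93 14/188/92 14/193/151 14/187/158 15/157/151 16/154/157 17/163/125 19/187/124 20/201/151 20/206/173
200 13/191/92 13/188/92 14/191/91 13/189/93 14/192/126 14/187/157 16/153/122 17/152/154 16/152/134 16/157/127 16/183/107 18/197/118
202 13/194/141 14/191/107 13/189/112 14/192/138 14/190/106 14/181/103 16/153/125 16/151/165 16/153/147 14/163/97 12/185/91 12/183/99
```

The scene colours show the shut fingertips ending just above the bar, so the real tips are higher than I took them. I'll open and go 14 mm lower, which is still clear of the bench on the reported pose, then close again.

Emit:
{"name": "move_arm", "arguments": {"rows": "0 0 0 0 0 0 100;0 0 0 0 0 0 50;0 0 0 0 0 0 50;0 0 0 0 0 0 50;0 0 0 0 0 3 50;0 0 0 0 0 7 50;0 0 0 0 0 11 50;0 0 0 0 0 14 50;0 0 0 0 0 14 50;0 0 0 0 0 14 120"}}

```text
clock: 23.15
eef_pos: [0.6317, -0.3638, 0.0048]
ee_rot: [0.685, 0.729, 0.0, -0.0]
ft_force: [-1.0, -0.2, 0.3]
grip_width: 0.653
finger_force: 0.0
```

Emit:
{"name": "move_arm", "arguments": {"rows": "0 0 0 0 0 0 200;0 0 0 0 0 0 245;0 0 0 0 0 0 255;0 0 0 0 0 0 255;0 0 0 0 0 0 255;0 0 0 0 0 0 255;0 0 0 0 0 0 255;0 0 0 0 0 0 255;0 0 0 0 0 0 255;0 0 0 0 0 0 255"}}

```text
clock: 24.15
eef_pos: [0.6326, -0.3639, 0.0055]
ee_rot: [0.685, 0.729, 0.001, 0.001]
ft_force: [3.6, -0.7, 2.9]
grip_width: 0.06
finger_force: 108.5
```

```bash
python3 - <<'E'
from g import *
s=robot.capture("scene");h=cv2.cvtColor(s["pixels"],cv2.COLOR_BGR2HSV)
for v in range(182,208,2): print(v," ".join("%d/%d/%d"%tuple(h[v,u]) for u in range(147,184,3)))
c=robot.capture("wrist");h=cv2.cvtColor(c["pixels"],cv2.COLOR_BGR2HSV);m=cv2.inRange(h,(20,120,70),(34,255,255))
for v in (60,100,130,160,200,210,215,225,230,235,240,245): 
    w=np.flatnonzero(m[v,280:370])+280;print(v,w.min() if len(w) else None,w.max() if len(w) else None,len(w))
E
```

```text
24.15 [ 0.63264131 -0.36390194  0.00546541] [ 3.55050954 -0.67689926  2.903498  ] 0.060446941969787164
bender 180.06352151691382 -502.1959379342806 ang -70.27458670028619 533.5012950863043
182 0/0/30 120/16/32 120/16/32 105/18/29 90/10/26 90/16/32 20/26/59 12/132/118 14/192/175 14/193/168 14/194/163 14/194/164 14/193/165
184 13/174/94 5/42/36 105/16/32 105/15/33 120/20/25 15/20/51 18/24/54 13/85/105 14/193/186 14/193/184 14/194/176 14/194/167 14/195/162
186 13/190/162 13/174/85 10/118/52 0/8/34 120/11/24 21/23/79 17/28/64 16/43/100 14/192/178 14/193/185 14/193/186 14/194/184 14/194/175
188 13/193/103 13/189/93 13/187/90 18/172/86 120/20/25 20/23/67 20/28/83 17/38/94 13/188/176 14/179/180 14/190/183 14/192/186 14/192/187
190 14/188/84 13/187/86 13/190/90 19/189/104 120/20/25 20/15/51 22/28/99 17/65/106 14/179/171 16/154/177 16/162/180 14/192/185 14/193/185
192 13/188/88 14/192/85 13/191/84 15/187/83 173/36/28 90/7/37 19/38/113 19/175/157 17/187/176 17/157/179 16/155/179 14/188/183 14/194/187
194 13/185/91 13/190/90 13/193/86 13/187/83 12/162/71 12/103/62 17/64/119 20/189/150 20/204/16
[... 373 characters left out ...]
92 14/188/92 13/185/91 14/183/127 16/155/122 16/154/154 16/152/153 16/153/102 14/178/110 18/197/109
202 14/192/93 13/191/99 13/189/93 13/189/93 14/189/104 13/189/105 14/180/99 16/152/126 16/152/166 16/151/150 14/161/79 12/181/83 12/183/96
204 13/189/100 14/192/155 13/193/144 14/194/146 14/194/168 14/192/150 13/185/84 16/155/112 16/151/137 16/155/145 12/181/76 12/180/58 12/187/60
206 14/194/125 14/196/176 14/194/179 14/196/180 14/196/176 13/192/101 12/182/73 14/165/91 16/158/118 14/168/105 12/183/85 12/182/84 11/178/73
60 311 331 20
100 310 331 21
130 311 330 18
160 311 330 18
200 284 362 35
210 284 329 28
215 284 361 32
225 312 329 17
230 312 329 17
235 312 329 18
240 316 324 9
245 317 324 8
```

The bar is held this time (opening 0.06, 108 N). Lifting and checking droop.

Emit:
{"name": "move_arm", "arguments": {"rows": "0 0 0 0 0 -2 255;0 0 0 0 0 -6 255;0 0 0 0 0 -12 255;0 0 0 0 0 -20 255;0 0 0 0 0 -30 255;0 0 0 0 0 -40 255;0 0 0 0 0 -50 255;0 0 0 0 0 -60 255;0 0 0 0 0 -68 255;0 0 0 0 0 -70 255"}}

```text
clock: 25.25
eef_pos: [0.6325, -0.3641, 0.0766]
ee_rot: [0.685, 0.729, 0.0, 0.001]
ft_force: [-0.2, 0.1, -1.6]
grip_width: 0.058
finger_force: 108.4
```

```bash
cat > tip.py <<'E'
from g import *
def tip(sroi,troi):
    s=robot.capture("scene");t=robot.capture("top");w=robot.capture("wrist");E={}
    for n,c,roi in(("s",s,sroi),("t",t,troi)):
        for k in blobs(c,(17,110,60),(34,255,255),25,roi):
            f=cv2.fitLine(k,cv2.DIST_HUBER,0,.01,.01).ravel();p=k.reshape(-1,2);z=(p-f[2:])@f[:2]
            e=[f[2:]+f[:2]*z.min(),f[2:]+f[:2]*z.max()];print(n,cv2.contourArea(k),np.round(e,1).tolist())
    m=cv2.inRange(cv2.cvtColor(w["pixels"],cv2.COLOR_BGR2HSV),(19,120,70),(34,255,255))
    for v in range(0,250,30):
        u=np.flatnonzero(m[v,290:350])+290;print(v,(u.min(),u.max()) if len(u) else None,end=" ")
    pickle.dump((s,t,w),open("tip.pkl","wb"));return s,t,w
E
python3 - <<'E'
from tip import *
s,t,w=tip((130,150,260,225),(370,120,480,185))
P=o["eef_pos"]+[0,0,.0295];R=Ro.from_quat(o["ee_rot"]).as_matrix();F=P+R[:,0]*.172;print(P,F,proj(s,[P,F]),proj(t,[P,F]),proj(w,[P,F]))
E
```

```text
25.25 [ 0.63248448 -0.36413441  0.07658945] [-0.17818576  0.12031289 -1.60599997] 0.05802548140705883
bender 179.9646100634161 -502.45833702506536 ang -70.29408953018797 533.7149438804122
s 199.0 [[160.6, 170.0], [215.0, 189.1]]
s 319.0 [[203.5, 167.0], [250.5, 160.5]]
t 238.0 [[394.1, 153.1], [462.2, 147.2]]
0 (np.int64(310), np.int64(333)) 30 (np.int64(311), np.int64(332)) 60 (np.int64(294), np.int64(349)) 90 (np.int64(311), np.int64(332)) 120 (np.int64(311), np.int64(331)) 150 (np.int64(311), np.int64(331)) 180 (np.int64(297), np.int64(349)) 210 (np.int64(311), np.int64(329)) 240 (np.int64(315), np.int64(324)) [ 0.63248448 -0.36413441  0.10608945] [ 0.621843   -0.19246403  0.1058892 ] [[158.0916872  170.31406655]
 [214.74241216 187.46781174]] [[463.93443836 146.60052059]
 [394.23774934 152.20536957]] [[ 322.16606839  258.33027844]
 [ 323.31016454 -190.23656712]]
```

```bash
python3 - <<'E'
from g import *
s,t,w=pickle.load(open("tip.pkl","rb"))
print("tip",tri(s,(215,189.1),t,(394.1,153.1)))
print(mv(o,W(-.043,-.268,.10),y))
E
```

```text
25.4 [ 0.63158838 -0.36382804  0.07482428] [-0.74106233 -0.24156393 -1.6799769 ] 0.05700545470362762
bender 179.02198723696998 -502.36715622816814 ang -70.38612532685956 533.3119458356906
tip (array([ 0.62125487, -0.19333789,  0.10008884]), np.float64(0.00020894567520152854))
(array([-0.   ,  0.   ,  0.295]), array([ 288.8, -144.3,  -25.1]))
```

Emit:
{"name": "move_arm", "arguments": {"rows": "0 0 0.03 12 -6 -5 255;0 0 0.06 40 -20 -12 255;0 0 0.1 75 -37 -20 255;0 0 0.14 110 -55 -25 255;0 0 0.18 145 -72 -25 255;0 0 0.22 180 -90 -25 255;0 0 0.26 215 -107 -25 255;0 0 0.295 250 -125 -25 255;0 0 0.295 277 -138 -25 255;0 0 0.295 289 -144 -25 255"}}

```text
clock: 26.4
eef_pos: [0.4682, -0.0817, 0.0997]
ee_rot: [0.783, 0.622, -0.001, -0.001]
ft_force: [1.3, -0.7, -1.1]
grip_width: 0.06
finger_force: 108.5
```

```bash
python3 - <<'E'
from tip import *
R=Ro.from_quat(o["ee_rot"]).as_matrix();P=o["eef_pos"]+[0,0,.0295];F=P+R[:,0]*.171
s,t=robot.capture("scene"),robot.capture("top")
ps,pt=proj(s,[P,F]),proj(t,[P,F]);print(ps,pt,R[:,0])
b=lambda p:(int(p[:,0].min())-12,int(p[:,1].min())-12,int(p[:,0].max())+13,int(p[:,1].max())+13)
tip(b(ps),b(pt))
E
```

```text
26.4 [ 0.46819519 -0.08171458  0.09969554] [ 1.29799209 -0.65429751 -1.08010357] 0.05979385700324036
bender -45.09564261967283 -265.60433835370264 ang -99.63607440957172 269.4054222460814
[[285.96316022 159.24476229]
 [338.85979616 186.62334374]] [[352.44843121 215.4076537 ]
 [278.99887538 200.30712248]] [ 2.27049674e-01  9.73883149e-01 -2.38480793e-04]
s 178.5 [[288.0, 159.0], [338.0, 188.1]]
t 222.5 [[278.8, 199.3], [344.3, 211.1]]
t 74.5 [[266.0, 197.0], [271.5, 208.3]]
0 (np.int64(311), np.int64(333)) 30 (np.int64(311), np.int64(332)) 60 (np.int64(311), np.int64(331)) 90 (np.int64(311), np.int64(331)) 120 (np.int64(311), np.int64(331)) 150 (np.int64(311), np.int64(330)) 180 (np.int64(311), np.int64(330)) 210 (np.int64(311), np.int64(329)) 240 (np.int64(315), np.int64(325))
```

```bash
python3 - <<'E'
from g import *
s,t,w=pickle.load(open("tip.pkl","rb"))
T,e=tri(s,(338,188.1),t,(278.8,199.3));print("tip",T,e,"bender",(T[:2]-C)@np.c_[ex,ey])
print("tip on top assuming z",[((on(t,[(278.8,199.3)],z)[0,:2]-C)@np.c_[ex,ey]).round(4) for z in(.12,.125,.13)])
# bender checks in the fixed cameras: tube mouth as seen
for n,c,roi in(("t",t,(258,192,278,215)),("s",s,(330,205,372,245))):
    for k in blobs(c,(17,110,60),(34,255,255),15,roi): r=cv2.minAreaRect(k);print(n,cv2.contourArea(k),np.round(cv2.boxPoints(r),1).tolist())
    print(n,"expect mouth,tube end (top line z .05)",proj(c,[W(-.043,-.072,.05),W(-.043,-.026,.048),W(-.057,-.072,.037),W(-.029,-.072,.037)]).round(1).tolist(),"former",proj(c,[W(0,0,.046)]).round(1))
k=max(blobs(t,(17,110,60),(34,255,255),60,(228,155,268,195)),key=cv2.contourArea);print(cv2.minEnclosingCircle(k))
E
```

```text
26.65 [ 0.47113386 -0.08594817  0.09991689] [-0.78330307 -0.74660056 -1.61966574] 0.059432678361121254
bender -41.25884746621944 -269.04499711865776 ang -98.7185558183341 272.1901963128344
tip [0.51002519 0.0848228  0.12683092] 0.0013211174184750176 bender [-0.04284929 -0.09390868]
tip on top assuming z [array([-0.0423, -0.0926]), array([-0.043 , -0.0932]), array([-0.0437, -0.0937])]
t 138.5 [[254.60000610351562, 202.1999969482422], [258.1000061035156, 191.6999969482422], [276.3999938964844, 197.8000030517578], [272.8999938964844, 208.3000030517578]]
t expect mouth,tube end (top line z .05) [[272.9, 202.5], [255.1, 198.9], [272.1, 208.6], [274.6, 198.0]] former [[249.2 180.6]]
s 435.0 [[339.0, 216.0], [371.0, 216.0], [371.0, 244.0], [339.0, 244.0]]
s expect mouth,tube end (top line z .05) [[344.4, 216.4], [359.6, 225.6], [347.7, 217.4], [340.6, 223.3]] former [[357.5 241.2]]
((250.8657684326172, 180.64414978027344), 15.50007438659668)
```

Emit:
{"name": "move_arm", "arguments": {"rows": "0 0 0 0 -1 10 255;0 0.01 0 0 -2 25 255;0 0.02 0 0 -2 40 255;0 0.026 0 0 -2 55 255;0 0.026 0 0 -2 68 255;0 0.026 0 0 -2 78 255;0 0.026 0 0 -2 86 255;0 0.026 0 0 -2 90 255;0 0.026 0 0 -2 92 255;0 0.026 0 0 -2 92 255"}}

```text
clock: 27.65
eef_pos: [0.4684, -0.0838, 0.008]
ee_rot: [0.784, 0.62, 0.01, -0.008]
ft_force: [-0.6, -0.5, -1.6]
grip_width: 0.06
finger_force: 108.5
```

```bash
cat > t2.py <<'E'
from g import *
s,t=robot.capture("scene"),robot.capture("top")
R=Ro.from_quat(o["ee_rot"]).as_matrix();P=o["eef_pos"]-R[:,2]*.0295;F=P+R[:,0]*.171
E=[]
for n,c in(("s",s),("t",t)):
    p=proj(c,[P,F]);M=proj(c,[P+.3*(F-P)])[0];h=cv2.inRange(cv2.cvtColor(c["pixels"],cv2.COLOR_BGR2HSV),(17,120,60),(34,255,255))
    k=np.zeros_like(h);d=(p[1]-p[0])/np.linalg.norm(p[1]-p[0]);cv2.line(k,tuple(int(v) for v in M),tuple(int(v) for v in p[1]+3*d),255,11);h&=k
    q=max(cv2.findContours(h,0,1)[0],key=cv2.contourArea).reshape(-1,2);f=cv2.fitLine(q,cv2.DIST_HUBER,0,.01,.01).ravel();f[:2]*=np.sign(f[:2]@d)
    e=f[2:]+f[:2]*((q-f[2:])@f[:2]).max();E.append(e);print(n,"tip px",e.round(1),"expect",p[1].round(1),"dir",np.degrees(np.arctan2(f[1],f[0])).round(1),np.degrees(np.arctan2(d[1],d[0])).round(1))
T,g=tri(s,E[0],t,E[1]);print("tip bender",((T[:2]-C)@np.c_[ex,ey]).round(4),T[2].round(4),g.round(4),"expected",((F[:2]-C)@np.c_[ex,ey]).round(4),F[2].round(4))
print(mv(o,o["eef_pos"],y)[0])
E
python3 t2.py
```

```text
27.65 [ 0.46839282 -0.08379588  0.00798016] [-0.63694793 -0.46938934 -1.58808724] 0.05955712458524314
bender -44.42278310390843 -267.58377235231825 ang -99.42596123266078 271.24612234093627
s tip px [337. 215.] expect [336.5 214. ] dir 29.8 28.3
t tip px [281.8 204.8] expect [282.9 205.6] dir -167.9 -168.0
tip bender [-0.0429 -0.0944] 0.0414 0.0003 expected [-0.0445 -0.0974] 0.0419
[ 0.    -0.026  0.   ]
```

Emit:
{"name": "move_arm", "arguments": {"rows": "0 0 0 0 0 2 255;0 0 0 0 0 3 255;0 0 0 5 0 3 255;0 0 0 10 0 3 255;0 0 0 15 0 3.5 255;0 0 0 20 0 3.5 255;0 0 0 25 0 3.5 255;0 0 0 30 0 4 255;0 0 0 35 0 4 255;0 0 0 40 0 4 255"}}

```text
clock: 28.75
eef_pos: [0.4775, -0.0444, 0.0049]
ee_rot: [0.784, 0.62, 0.01, -0.008]
ft_force: [0.2, 0.1, -1.0]
grip_width: 0.057
finger_force: 108.5
```

```bash
python3 t2.py
```

```text
28.75 [ 0.47754045 -0.04443482  0.00494896] [ 0.21532156  0.13831505 -1.00032376] 0.05670870549787734
bender -44.61076529718899 -227.17415151645338 ang -101.10994944064488 231.5128840855761
s tip px [357. 226.] expect [349.5 222.2] dir 27.5 28.4
t tip px [258.5 198.9] expect [267.4 202.6] dir -166.6 -167.9
tip bender [-0.0411 -0.033 ] 0.0436 0.0016 expected [-0.0446 -0.057 ] 0.0389
[ 0.    -0.026  0.   ]
```

Emit:
{"name": "move_arm", "arguments": {"rows": "0 0 0 5 0 0 255;0 0 0 12 0.5 0.5 255;0 0 0 20 0.5 0.5 255;0 0 0 28 1 1 255;0 0 0 36 1 1 255;0 0 0 44 1 1 255;0 0 0 52 1 1.5 255;0 0 0 60 1 1.5 255;0 0 0 66 1 2 255;0 0 0 70 1 2 255"}}

```text
clock: 29.85
eef_pos: [0.4947, 0.0238, 0.0047]
ee_rot: [0.784, 0.62, 0.01, -0.008]
ft_force: [0.2, -0.4, 0.1]
grip_width: 0.062
finger_force: 108.5
```

```bash
python3 t2.py
```

```text
29.85 [0.49467614 0.02376048 0.00474981] [ 0.15235184 -0.3895306   0.11537952] 0.06168443684911847
bender -43.68434340706677 -156.86503525201078 ang -105.56164914588811 162.83415226395573
s tip px [373.  240.5] expect [373.  235.8] dir 33.3 28.4
t tip px [238.7 190. ] expect [240.5 196.6] dir -161.6 -168.0
tip bender [-0.029   0.0223] 0.0405 0.0019 expected [-0.0438  0.0133] 0.0387
[-0.    -0.026  0.001]
```

Emit:
{"name": "move_arm", "arguments": {"rows": "0 0 0 4 0 0 255;0 0 0 10 0 0 255;0 0 0 17 0 0.5 255;0 0 0 24 0 0.5 255;0 0 0 31 0 1 255;0 0 0 38 0 1 255;0 0 0 44 0 1 255;0 0 0 49 0 1 255;0 0 0 52 0 1.5 255;0 0 0 54 0 1.5 255"}}

```text
clock: 30.95
eef_pos: [0.5075, 0.0756, 0.0048]
ee_rot: [0.784, 0.62, 0.01, -0.008]
ft_force: [1.2, -1.5, 0.3]
grip_width: 0.058
finger_force: 108.6
```

Emit:
{"name": "move_arm", "arguments": {"rows": "0 0 0 1 0 0 255;0 0 0 2 0 0 255;0 0 0 3 0 0 255;0 0 0 4 0 0 255;0 0 0 5 0 0 255;0 0 0 6 0 0 255;0 0 0 7 0 0 255;0 0 0 8 0 0 255;0 0 0 8 0 0 255;0 0 0 8 0 0 255"}}

```text
clock: 31.95
eef_pos: [0.5092, 0.0835, 0.005]
ee_rot: [0.784, 0.62, 0.01, -0.008]
ft_force: [2.3, -2.3, 0.6]
grip_width: 0.059
finger_force: 108.6
```

```bash
python3 t2.py
```

```text
31.95 [0.50917124 0.0835445  0.00497835] [ 2.33429717 -2.30429233  0.57576262] 0.05857005536208329
bender -43.3850018807554 -95.3496073933259 ang -114.46599835495297 104.75593547983111
s tip px [392.7 248.6] expect [395.1 248.3] dir 28.7 28.4
t tip px [215.9 190.3] expect [217.1 191.5] dir -169.4 -167.9
tip bender [-0.0394  0.0748] 0.0417 0.0069 expected [-0.0434  0.0748] 0.039
[ 0.    -0.026  0.   ]
```

Emit:
{"name": "move_arm", "arguments": {"rows": "0 0 0 0.7 0 0 255;0 0 0 1.4 0 0 255;0 0 0 2.1 0 0 255;0 0 0 2.8 0 0 255;0 0 0 3.5 0 0 255;0 0 0 4.2 0 0 255;0 0 0 5 0 0 255;0 0 0 5.5 0 0 255;0 0 0 6 0 0 255;0 0 0 6 0 0 255"}}

```text
clock: 33.05
eef_pos: [0.5092, 0.084, 0.0047]
ee_rot: [0.785, 0.619, 0.006, -0.006]
ft_force: [0.1, -11.5, 5.8]
grip_width: 0.058
finger_force: 109.4
```

```bash
python3 t2.py
```

```text
33.05 [0.50919254 0.08399922 0.0047117 ] [  0.10753938 -11.46056388   5.83810481] 0.058271225887060324
bender -43.46926876750887 -94.90225775190758 ang -114.6097932376751 104.38398274443942
s tip px [392.3 248.4] expect [395.2 249.1] dir 29.0 28.9
t tip px [215.8 190. ] expect [217.  191.4] dir -168.6 -167.9
tip bender [-0.0386  0.0747] 0.0427 0.0077 expected [-0.043   0.0755] 0.0373
[-0.002 -0.018 -0.002]
```

Contact: 11 N axial with the tip at about y = +78. I'll relax the push, open and rise.

Emit:
{"name": "move_arm", "arguments": {"rows": "0 0 0 -3 0 0 255;0 0 0 -5 0 0 255;0 0 0 -5 0 0 255;0 0 0 -5 0 0 200;0 0 0 -5 0 0 120;0 0 0 -5 0 0 60;0 0 0 -5 0 0 60;0 0 0 -5 0 0 60;0 0 0 -5 0 -5 60;0 0 0 -5 0 -15 60"}}

```text
clock: 34.15
eef_pos: [0.5085, 0.0839, 0.0199]
ee_rot: [0.784, 0.62, 0.01, -0.008]
ft_force: [0.1, -0.0, -1.2]
grip_width: 0.765
finger_force: 0.0
```

Emit:
{"name": "move_arm", "arguments": {"rows": "0 0 0 -5 0 -20 40;0 0 0 -15 0 -50 0;0 0 0 -30 0 -85 0;0 0 0 -45 0 -120 0;0 0 0 -60 0 -150 0;0 0 0 -70 0 -170 0;0 0 0 -75 0 -185 0;0 0 0 -75 0 -185 0;0 0 0 -75 0 -185 0;0 0 0 -75 0 -185 0"}}

```text
clock: 35.15
eef_pos: [0.4899, 0.0068, 0.2021]
ee_rot: [0.784, 0.62, 0.01, -0.009]
ft_force: [-0.6, 0.2, 0.2]
grip_width: 0.999
finger_force: 0.0
```

```bash
python3 - <<'E'
from g import *
c=robot.capture("wrist");t=robot.capture("top");s=robot.capture("scene");B=np.c_[ex,ey]
e=W(-.043,-.122,.035);f=W(-.043,-.072,.035)
for n,c in(("w",c),("t",t),("s",s)):
    p=proj(c,[e,f]);h=cv2.inRange(cv2.cvtColor(c["pixels"],cv2.COLOR_BGR2HSV),(17,120,60),(34,255,255));k=np.zeros_like(h)
    d=(p[0]-p[1])/np.linalg.norm(p[0]-p[1]);cv2.line(k,tuple(int(v) for v in p[0]+d*14),tuple(int(v) for v in .8*p[1]+.2*p[0]),255,13);h&=k
    q=max(cv2.findContours(h,0,1)[0],key=cv2.contourArea).reshape(-1,2);r=cv2.fitLine(q,cv2.DIST_HUBER,0,.01,.01).ravel();r[:2]*=np.sign(r[:2]@d)
    E=r[2:]+r[:2]*(((q-r[2:])@r[:2]).max()+.5);print(n,"end px",E.round(1),"expect",p[0].round(1),"rear end bender",((on(c,[E],.035)[0,:2]-C)@B).round(4),"dir",r[:2].round(3),d.round(3))
k=max(blobs(s,(0,220,100),(8,255,255),15,(470,210,510,245)),key=cv2.contourArea);print("ball",on(s,[cv2.minEnclosingCircle(k)[0]],.09))
E
```

```text
35.15 [0.48990297 0.00681938 0.20212994] [-0.59183931  0.24623574  0.1783591 ] 0.9992203707340322
bender -44.41685305041912 -174.45046796545265 ang -104.28457481194327 180.01617318526672
w end px [323.  135.5] expect [322.6 135. ] rear end bender [-0.0426 -0.1225] dir [0.014 1.   ] [-0.003  1.   ]
t end px [293.5 206.1] expect [292.7 207.5] rear end bender [-0.0392 -0.1233] dir [0.991 0.136] [0.979 0.206]
s end px [326.4 211. ] expect [328.4 212. ] rear end bender [-0.0426 -0.1281] dir [-0.892 -0.452] [-0.87  -0.493]
ball [[0.43659949 0.4318536  0.09      ]]
```

```bash
python3 -c "
from plant import robot
print(robot.sign_off())"
```

```text
the job is handed in; nothing more can be done
None
```

The job is handed in at about 35 s: the roller came back along the slot to the gap and stands in the tray, and the brass bar is fed up against the stop and released. The last wrist image puts its rear end within 1 mm of home; sign-off returned no verdict.

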